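# Load, wind and start the clockwork sample changer

### The arm

A 6-joint arm with a two-finger parallel gripper is mounted at the origin on a cart in front of the work surface, level with it; the furniture and walls round the work are solid. World frame = base frame: x ahead of the robot, y to its left, z up, the work surface at z = 0. Lengths are in mm, angles in rad, forces in N, time in s.
With the tool pointing down it reaches from about 400 to 925 mm from the base axis. Payload 12.5 kg.
Tool frame: the origin (TCP) lies at the very end of the fingers, on their centre line; the grasp point (between the pads) lies 19 mm behind it; y points along the fingers, z is the direction in which the jaws open and shut, and the axes are right-handed (so a half turn about y gives the same grasp; the last joint's range is limited). The gripper opens to 95 mm and grips with 3 to 60 N. Pads are 20 mm wide; open, the fingers measure 119 mm over their backs; the gripper's body (75 mm by 180 mm) begins 59 mm behind the grasp point.
Start: joints at [-1.216, 0.491, 1.559, -0, 1.092, -0.106], TCP at [277.94, -559.818, 214.661] pointing down, gripper open.
Joint ranges: [-3.1, 3.1], [-0.84, 2.19], [0.05, 2.79], [-1.13, 4.28], [0.06, 2.93], [-2.69, 2.69]. Speed limits (rad/s): [2.22, 2.22, 2.79, 3.14, 3.14, 3.14].

### API

Orientations are given as [roll, pitch, yaw] about the fixed x, y, z axes, in that order (R = Rz(yaw) Ry(pitch) Rx(roll)).
In Python, from cell import env, optics gives the robot as it stands.
- The arm moves only by the tool drive_tool, never from a script. Its argument "steps" is a list of rows, each an object with "slide": the shift along the tool's x, y, z in m, a list of three; "dr": the turn, a rotation vector about the tool's x, y, z in rad, a list of three; "fingers": the finger opening in m, from 0 to 0.0951. A call has 1 to 5 rows; each row is the pose to reach, as a shift and turn from the pose commanded when the call began, along the tool's axes at that moment; what a row does not reach only later rows make up. A row lasts 1/12 s, in which the tool goes at most 41.7 mm and 7.16 degrees, less where a joint would pass 70% of its speed; a pose out of reach is approached as far as the arm can. A call with a gripper value outside its range is refused whole. The fingers move at their own pace and stop on an object; the grip force is fixed at half the most. Time passes only in rows, so rows that repeat a pose let the fingers close. It gives the time, the measured TCP pose, the force and the opening at its end, in the units of the state.
- env.state(): the state, without advancing time (a new reading comes with each control period).
- optics.read_camera(name): name is "side" or "top"; returns the picture (480x640x3 uint8, red, green, blue); there is no depth.
- optics.camera_model(name): a dict with "mtx" (3x3 intrinsics, pixels), "R" (3x3) and "t" (3): a world point X has camera coordinates R X + t. Camera axes: x right, y down, z forward; pixel columns grow to the right and rows downward; lengths in mm; the calibration is good to about 2 mm. A picture is of the moment at which its call begins. camera_model takes no time and is no camera call.
- env.job_done(): hands the job in, once; it reports no verdict.
The state is a dict: "t": time; "joints": joint angles; "qvel": joint speeds; "tau": joint torques, N m; "eef_pos": TCP position; "tcp_rot": TCP orientation; "ft_force": force on the tool from outside, world axes, zero at the start; "moment": the same for the moment, N m; "opening": opening from 0.0 (shut) to 1.0 (fully open).
Only numpy, scipy, OpenCV 4.12 (cv2) and the standard library are available. Lean on these libraries where they do the work, as an engineer would, in place of code of your own. Each camera call takes 0.05 s, during which the arm holds its last target.

### The job

Run the copper bobbins past the field probe on the clockwork sample changer: stand every bobbin on the table in an empty cup of its own, wind the mainspring with the brass key until it comes to its stop, and swing the probe arm in over the carousel as far as it goes. When all that is ready, and not before, swing the red brake lever fully off, and wait until the carousel has made its one turn and stands still. Leave the other things on the table where they are.

Things in the scene. Friction and masses are not known exactly. Their poses are not given: they have to be found in the camera images.
- changer: Clockwork sample changer (a motor would disturb the field probe), fixed: aluminium base 200 x 315 mm, top 16 mm above the table; origin on the table under its middle, x away from the robot, y left (turned by up to 0.25 rad), z up. Left: carousel, a disc of 180 mm with five cups. Right rear: brass spring barrel, 84 mm wide, top at 46 mm, with winding key. Highest parts: probe knob 99 mm, key 93 mm.
- carousel (a joint): Turn that the carousel still has to run (rad): 0 with the mainspring run down (as at the start), grows with the key's winding to 6.28 (one full turn) when fully wound, the carousel being held by the brake. Once the brake is off, the mainspring slowly turns the carousel anticlockwise (seen from above) and this value runs back to 0 in about 7 to 10 s, where the carousel stands still by itself. It cannot be run a second time.
- cup_1 (a point): Empty cup on the carousel: round, 36 mm wide inside, 41 mm outside, walls only 6 mm high, floor 32 mm above the table. The point is 12 mm above the cup's floor, where the middle of a seated bobbin lies; z up. The cups' centres lie 65 mm from the carousel's axis, 76 mm apart. (The fifth cup holds a brass reference standard for good.)
- cup_2 (a point): Empty cup on the carousel: round, 36 mm wide inside, 41 mm outside, walls only 6 mm high, floor 32 mm above the table. The point is 12 mm above the cup's floor, where the middle of a seated bobbin lies; z up. The cups' centres lie 65 mm from the carousel's axis, 76 mm apart. (The fifth cup holds a brass reference standard for good.)
- cup_3 (a point): Empty cup on the carousel: round, 36 mm wide inside, 41 mm outside, walls only 6 mm high, floor 32 mm above the table. The point is 12 mm above the cup's floor, where the middle of a seated bobbin lies; z up. The cups' centres lie 65 mm from the carousel's axis, 76 mm apart. (The fifth cup holds a brass reference standard for good.)
- cup_4 (a point): Empty cup on the carousel: round, 36 mm wide inside, 41 mm outside, walls only 6 mm high, floor 32 mm above the table. The point is 12 mm above the cup's floor, where the middle of a seated bobbin lies; z up. The cups' centres lie 65 mm from the carousel's axis, 76 mm apart. (The fifth cup holds a brass reference standard for good.)
- bobbin_0_mid (a point): Wound copper bobbin with black flanges, 31 mm across, 24 mm high, 45 g, standing on the table on a flange. The point is its centre (12 mm above its underside); z along its axis. Either end may be up. May be absent.
- bobbin_1_mid (a point): Wound copper bobbin with black flanges, 31 mm across, 24 mm high, 45 g, standing on the table on a flange. The point is its centre (12 mm above its underside); z along its axis. Either end may be up. May be absent.
- bobbin_2_mid (a point): Wound copper bobbin with black flanges, 31 mm across, 24 mm high, 45 g, standing on the table on a flange. The point is its centre (12 mm above its underside); z along its axis. Either end may be up. May be absent.
- bobbin_3_mid (a point): Wound copper bobbin with black flanges, 31 mm across, 24 mm high, 45 g, standing on the table on a flange. The point is its centre (12 mm above its underside); z along its axis. Either end may be up. May be absent.
- key_wing (a point): Winding key: flat upright brass bow of two round lobes, 47 mm long, 9 mm thick, from 69 to 93 mm above the table, on the upright winding arbor. The point is the middle of the bow (81 mm high), on the arbor's axis; x along the bow's length (a half turn looks the same), y through its thickness, z up.
- key (a joint): How far the mainspring is wound (rad): grows as the key is turned clockwise seen from above, 0 run down (as at the start), up to a stop at 5.95. It takes 0.15 Nm at most. A ratchet of 20 teeth holds it: let go, the key springs back by up to one tooth (0.31 rad), so after the stop is reached it stands at about 5.8. It can be turned about 1.4 rad at a grasp, then let go and grasped again.
- probe_knob (a point): Grey upright knob, 15 mm across, from 75 to 99 mm above the table, at the end of the field probe's level arm; the point is at its mid-height (87 mm).
- probe_pivot (a point): Upright pivot of the probe arm, at the same height as the knob's point; the knob goes round it in a level circle of 56 mm radius.
- probe (a joint): Swing of the probe arm (rad): near 0 (up to 0.35) parked outside the carousel, growing clockwise seen from above to its stop at 1.4, where the probe stands 5 mm above the bobbins' circle, over the reference standard. Stiff enough to stay where it is left.
- brake_knob (a point): Red upright knob of the brake lever, 15 mm across, from 30 to 70 mm above the table; the point is 58 mm above the table, on the knob's axis.
- brake_pivot (a point): Upright pivot of the brake lever, at the same height as the knob's point; the knob goes round it in a level circle of 62 mm radius.
- brake (a joint): Swing of the brake lever (rad): 0 = on (its nose blocks the carousel's stop lug), growing anticlockwise seen from above to its stop at 0.75 = fully off; the carousel comes free at about 0.2. Stays where it is left.
- terminal_cap: Bystander: black domed terminal cap, 24 mm across, 17 mm high; origin at the centre of its underside. Not a bobbin.
- brass_weight: Bystander: slotted brass weight, 33 mm across, 10 mm high; origin at the centre of its underside.
- eraser: Bystander: white and blue eraser, 20 x 42 x 12 mm; origin at the centre of its underside.

How it is judged (in metres and radians):
On the way, in this order (a step that is already met when the one before it is completed fails the run):
1. with the brake still on, every bobbin stands in a cup of its own, the mainspring is fully wound and the probe is swung in ((distance between bobbin_0_mid and cup_1 below 0.0055 m or distance between bobbin_0_mid and cup_2 below 0.0055 m or distance between bobbin_0_mid and cup_3 below 0.0055 m or distance between bobbin_0_mid and cup_4 below 0.0055 m) and angle between the z axis of each of bobbin_0_mid, bobbin_1_mid, bobbin_2_mid, bobbin_3_mid and the z axis of cup_1, either way round below 0.12 rad and (distance between bobbin_1_mid and cup_1 below 0.0055 m or distance between bobbin_1_mid and cup_2 below 0.0055 m or distance between bobbin_1_mid and cup_3 below 0.0055 m or distance between bobbin_1_mid and cup_4 below 0.0055 m) and (distance between bobbin_2_mid and cup_1 below 0.0055 m or distance between bobbin_2_mid and cup_2 below 0.0055 m or distance between bobbin_2_mid and cup_3 below 0.0055 m or distance between bobbin_2_mid and cup_4 below 0.0055 m) and (distance between bobbin_3_mid and cup_1 below 0.0055 m or distance between bobbin_3_mid and cup_2 below 0.0055 m or distance between bobbin_3_mid and cup_3 below 0.0055 m or distance between bobbin_3_mid and cup_4 below 0.0055 m) and value of joint key above 5.3 rad and value of joint probe above 1.3 rad and value of joint brake below 0.12 rad and value of joint carousel above 5.6 rad), for 0.2 s.
2. the brake is fully off and the carousel has set off (value of joint brake above 0.55 rad and value of joint carousel below 5.2 rad), for 0.1 s.
At the end, for the whole second after the job is handed in: Every bobbin present stands upright (within 0.12 rad) in a cup of its own, its centre within 5.5 mm of the cup's point; the key is wound past 5.3 rad, the probe arm is past 1.3 rad, the brake lever past 0.55 rad; the carousel has run its full turn (less than 0.1 rad left to run) and stands still ((distance between bobbin_0_mid and cup_1 below 0.0055 m or distance between bobbin_0_mid and cup_2 below 0.0055 m or distance between bobbin_0_mid and cup_3 below 0.0055 m or distance between bobbin_0_mid and cup_4 below 0.0055 m) and angle between the z axis of each of bobbin_0_mid, bobbin_1_mid, bobbin_2_mid, bobbin_3_mid and the z axis of cup_1, either way round below 0.12 rad and (distance between bobbin_1_mid and cup_1 below 0.0055 m or distance between bobbin_1_mid and cup_2 below 0.0055 m or distance between bobbin_1_mid and cup_3 below 0.0055 m or distance between bobbin_1_mid and cup_4 below 0.0055 m) and (distance between bobbin_2_mid and cup_1 below 0.0055 m or distance between bobbin_2_mid and cup_2 below 0.0055 m or distance between bobbin_2_mid and cup_3 below 0.0055 m or distance between bobbin_2_mid and cup_4 below 0.0055 m) and (distance between bobbin_3_mid and cup_1 below 0.0055 m or distance between bobbin_3_mid and cup_2 below 0.0055 m or distance between bobbin_3_mid and cup_3 below 0.0055 m or distance between bobbin_3_mid and cup_4 below 0.0055 m) and value of joint key above 5.3 rad and value of joint probe above 1.3 rad and value of joint brake above 0.55 rad and value of joint carousel below 0.1 rad and velocity of joint carousel above -0.03 rad/s); the robot touches nothing.
It fails at once if a bystander is pushed away (terminal_cap) (distance of terminal_cap from where it was at the start of the episode above 0.05 m).
It fails at once if a bystander is pushed away (brass_weight) (distance of brass_weight from where it was at the start of the episode above 0.05 m).
It fails at once if a bystander is pushed away (eraser) (distance of eraser from where it was at the start of the episode above 0.05 m).
Of bobbin_0, bobbin_1, bobbin_2, bobbin_3 only 2 to 4 are there at a start; the rules pass over those that are not, and their reading is None.
At some moment in a run one of bobbin_0, bobbin_1, bobbin_2, bobbin_3 may be knocked a few centimetres aside while the robot is not near it.
Once in a run the grip may slacken for a moment while it holds something.
It also fails if it takes over 210 s, if anything falls off the work surface, if the arm or the gripper's body presses on something with over 40 N, if the wrist force passes 120 N, or if a joint passes its speed limit or range.

## Working session

There is one attempt and no reset: what is moved stays moved. The work goes in short steps, Python scripts to look and compute and a tool call to move; the robot and the scene stay as the last step left them, time stands still between calls to the robot, and variables do not carry over. Pictures are saved under pics/ and viewed, and the job is handed in when it is done.

Besides the shell and the picture viewer there is one more tool, called after "Emit:" as name(argument=value, ...) on one line, values as JSON. drive_tool: Moves the arm, as the interface text tells. Its arguments: {"type":"object","properties":{"steps":{"type":"array","items":{"type":"object","properties":{"slide":{"type":"array","items":{"type":"number"}},"dr":{"type":"array","items":{"type":"number"}},"fingers":{"type":"number"}}}}},"required":["steps"]}

```bash
ls; mkdir -p pics
python3 - <<'E'
from cell import env, optics
import cv2
print(env.state())
for n in("side","top"):
    im=optics.read_camera(n); cv2.imwrite(f"pics/{n}0.png",im[:,:,::-1]); print(n,optics.camera_model(n))
E
```

```text
pics
{'t': 0.0, 'joints': array([-1.21558671e+00,  4.91541731e-01,  1.55947273e+00,  6.58857531e-06,
        1.09166777e+00, -1.05589830e-01]), 'qvel': array([-0.00015498, -0.00062567, -0.0003051 , -0.00196637,  0.00080951,
        0.00167155]), 'tau': array([-1.51152595e-03, -6.12642789e+01, -2.58181322e+01,  6.92076562e-02,
        4.82172123e-02, -1.57497529e-04]), 'eef_pos': array([ 277.85626887, -559.56424924,  214.06479984]), 'tcp_rot': array([-1.57187922e+00,  1.20645212e-04, -2.68079632e+00]), 'ft_force': array([-0.28785336, -0.30686628,  0.3756581 ]), 'moment': array([ 0.04135829, -0.00612266, -0.00724591]), 'opening': 1.0002804491787634}
side {'mtx': array([[456.37851101,   0.        , 318.98499072],
       [  0.        , 456.37851101, 242.03889263],
       [  0.        ,   0.        ,   1.        ]]), 'R': array([[ 0.89445381, -0.44715755, -0.00158644],
       [-0.16584577, -0.32844404, -0.92984929],
       [ 0.41526807,  0.83197034, -0.36793721]]), 't': array([-477.00836742,  143.64061775,  797.44298881])}
top {'mtx': array([[577.17599536,   0.        , 319.09125867],
       [  0.        , 577.17599536, 244.77258126],
       [  0.        ,   0.        ,   1.        ]]), 'R': array([[ 0.00307603, -0.99973742,  0.02270728],
       [-0.98546477, -0.00688747, -0.16974027],
       [ 0.16985209, -0.0218551 , -0.98522719]]), 't': array([ -38.46602337,  540.54534598, 1257.07338534])}
```

View pics/top0.png

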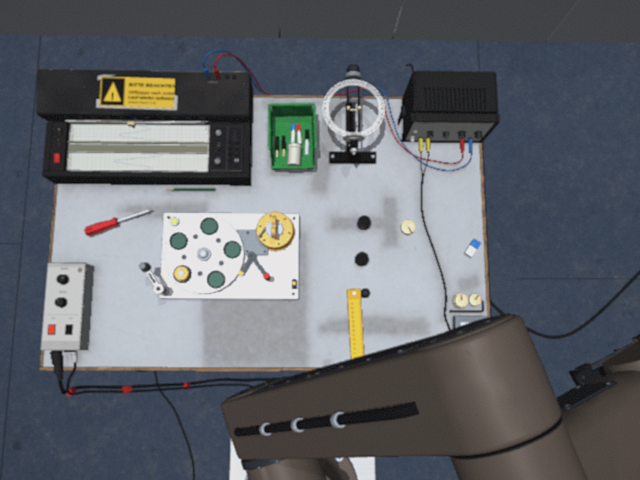

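View pics/side0.png

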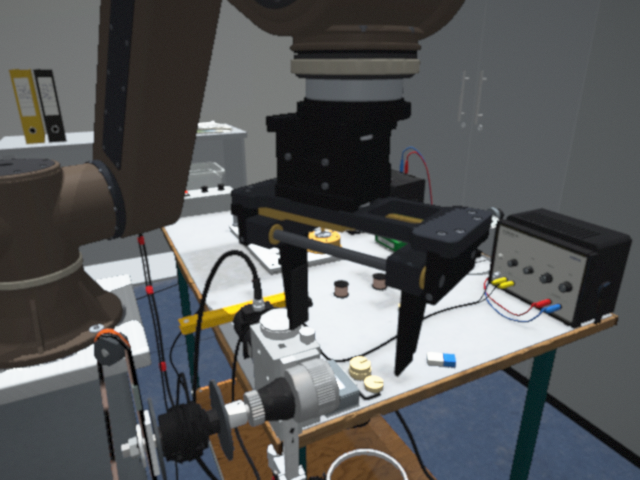

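```bash
cat > h.py <<'E'
import numpy as np, cv2
from cell import env, optics
def crop(n,name,x0,y0,x1,y1,s):
    im=optics.read_camera(n); cv2.imwrite(f"pics/{name}_full.png",im[:,:,::-1])
    c=cv2.resize(im[y0:y1,x0:x1],None,fx=s,fy=s,interpolation=cv2.INTER_CUBIC)
    cv2.imwrite(f"pics/{name}.png",c[:,:,::-1]); return im
def ray(n,u,v,z):
    m=optics.camera_model(n); R,t=m['R'],m['t']
    d=R.T@np.linalg.inv(m['mtx'])@[u,v,1]; o=-R.T@t
    return o+d*(z-o[2])/d[2]
def proj(n,X):
    m=optics.camera_model(n); p=m['mtx']@(m['R']@np.asarray(X,float)+m['t']); return p[:2]/p[2]
def tri(uva,uvb):
    A=[];
    P=[]
    for n,uv in(("top",uva),("side",uvb)):
        m=optics.camera_model(n); P.append(m['mtx']@np.c_[m['R'],m['t']])
    X=cv2.triangulatePoints(P[0],P[1],np.array(uva,float).reshape(2,1),np.array(uvb,float).reshape(2,1))[:,0]
    return X[:3]/X[3]
E
python3 - <<'E'
from h import *
crop("top","t1",140,190,340,310,4)
crop("top","t2",320,190,500,320,4)
crop("side","s1",220,200,480,400,3)
for u,v,z in((363,223,24),(362,259,24),(365,293,17)): print(ray("top",u,v,z))
E
```

```text
[ 596.55649284 -137.89310901   24.        ]
[ 512.22377855 -134.76394196   24.        ]
[ 434.88681295 -141.55664034   17.        ]
```

View pics/t1.png

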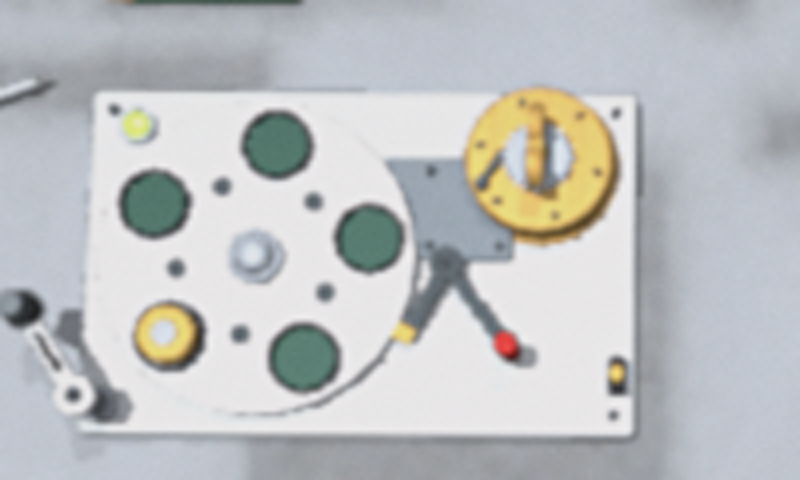

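View pics/t2.png

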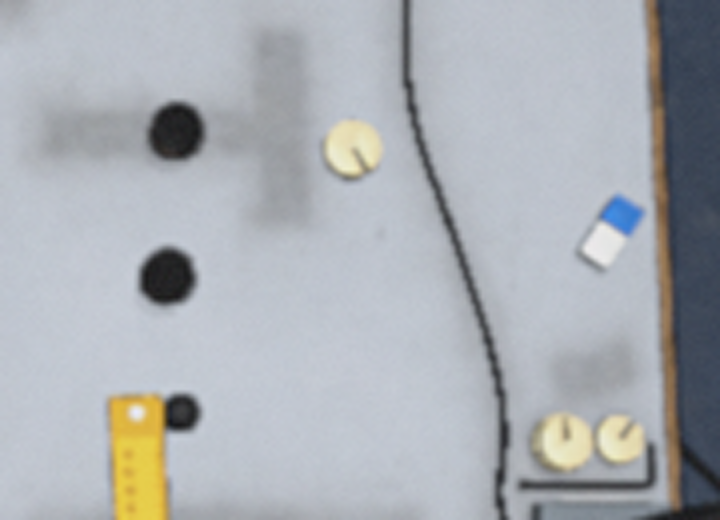

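View pics/s1.png

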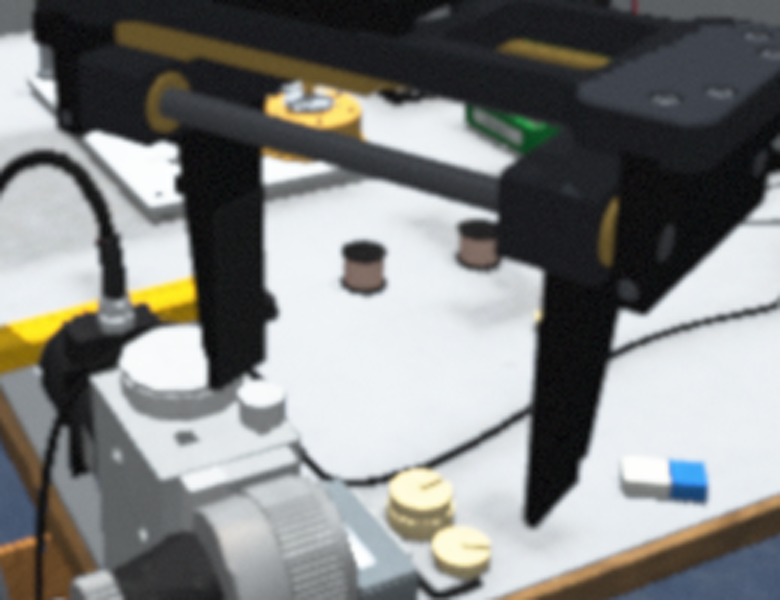

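```bash
cat >> h.py <<'E'
def blobs(mask,amin=20):
    n,l,s,c=cv2.connectedComponentsWithStats(mask.astype(np.uint8))
    return [(c[i].round(2),s[i,4],s[i,2:4]) for i in range(1,n) if s[i,4]>=amin]
def go(x=None,y=None,z=None,yaw=None):
    s=env.state(); p=s['eef_pos']; r,pi_,ya=s['tcp_rot']
    from scipy.spatial.transform import Rotation as Ro
    R=Ro.from_euler('xyz',[r,pi_,ya]); 
    yt=ya if yaw is None else yaw
    T=Ro.from_euler('xyz',[-np.pi/2,0,yt])
    d=np.array([p[0] if x is None else x,p[1] if y is None else y,p[2] if z is None else z])-p
    print("slide",(R.inv().apply(d)/1000).round(4).tolist(),"dr",(R.inv()*T).as_rotvec().round(4).tolist(),"q6 end~",round(np.arctan2(p[1]+d[1],p[0]+d[0])-yt-np.pi/2,2))
E
python3 - <<'E'
from h import *
im=cv2.imread("pics/top0.png"); h=cv2.cvtColor(im,cv2.COLOR_BGR2HSV)
g=(h[...,0]>60)&(h[...,0]<90)&(h[...,1]>90)&(h[...,2]<170); g[:200]=0; g[310:]=0
for b in blobs(g): print("green",b,ray("top",*b[0],32).round(1))
k=(h[...,2]<70); k[:200]=0;k[310:]=0;k[:,:340]=0;k[:,400:]=0
for b in blobs(k): print("blk",b,ray("top",*b[0],20).round(1),ray("top",*b[0],24).round(1))
r=((h[...,0]<8)|(h[...,0]>172))&(h[...,1]>130); r[:240]=0;r[300:]=0;r[:,:240]=0;r[:,300:]=0
for b in blobs(r,5): print("red",b,ray("top",*b[0],62).round(1))
for nm,u,v,z in(("probe knob",145,266,99),("probe piv",158.2,288.7,90),("brake piv",252,255,40),("key",274.5,229,93),("barrel",275.3,229.5,46),("hub",204,254,50)): print(nm,ray("top",u,v,z).round(1))
for u,v in((140+98/4,190+93/4),(140+635/4,190+97/4),(140+632/4,190+436/4)): print("corner",ray("top",u,v,16).round(1))
E
```

```text
blk (array([363.55, 222.43]), np.int32(128), array([12, 13], dtype=int32)) [ 598.8 -139.6   20. ] [ 597.9 -139.2   24. ]
blk (array([361.39, 258.8 ]), np.int32(122), array([12, 13], dtype=int32)) [ 513.3 -133.8   20. ] [ 512.7 -133.4   24. ]
blk (array([364.82, 292.71]), np.int32(49), array([7, 8], dtype=int32)) [ 435.3 -140.8   20. ] [ 434.9 -140.4   24. ]
red (array([266.09, 275.61]), np.int32(23), array([5, 6], dtype=int32)) [468.2  81.4  62. ]
probe knob [483.  337.6  99. ]
probe piv [435.4 309.4  90. ]
brake piv [517.4 115.5  40. ]
key [567.   62.8  93. ]
barrel [575.3  63.6  46. ]
hub [517.4 221.7  50. ]
corner [617.7 322.6  16. ]
corner [617.9  11.2  16. ]
corner [420.6  11.2  16. ]
```

```bash
python3 -c "
from h import *
go(598,-139,200,-2.68)"
```

```text
slide [-0.4738, 0.0145, -0.2345] dr [0.0005, -0.0008, -0.0] q6 end~ 0.88
```

Emit:
drive_tool(steps=[{"slide": [-0.037,0,-0.018]},{"slide": [-0.074,0,-0.036]},{"slide": [-0.11,0,-0.054]},{"slide": [-0.146,0,-0.072]},{"slide": [-0.18,0,-0.09]}])

```text
invalid input
```

Emit:
drive_tool(steps=[{"slide": [-0.037,0,-0.018]},{"slide": [-0.074,0,-0.036]},{"slide": [-0.11,0,-0.054]},{"slide": [-0.146,0,-0.072]},{"slide": [-0.18,0,-0.09]}])

```text
invalid input
```

Run:
```python
from h import *
crop("side","s2",0,100,640,480,1.25)
crop("top","t3",0,0,640,480,1.25)
go(598,-139,100,-3.1416)
```

```text
slide [-0.4738, 0.1146, -0.2345] dr [0.0002, 0.4608, 0.0] q6 end~ 1.34
```

View pics/s2.png

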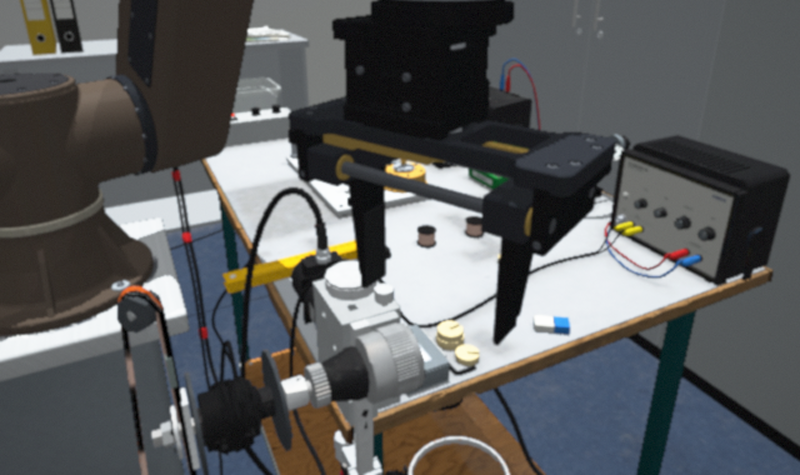

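View pics/t3.png

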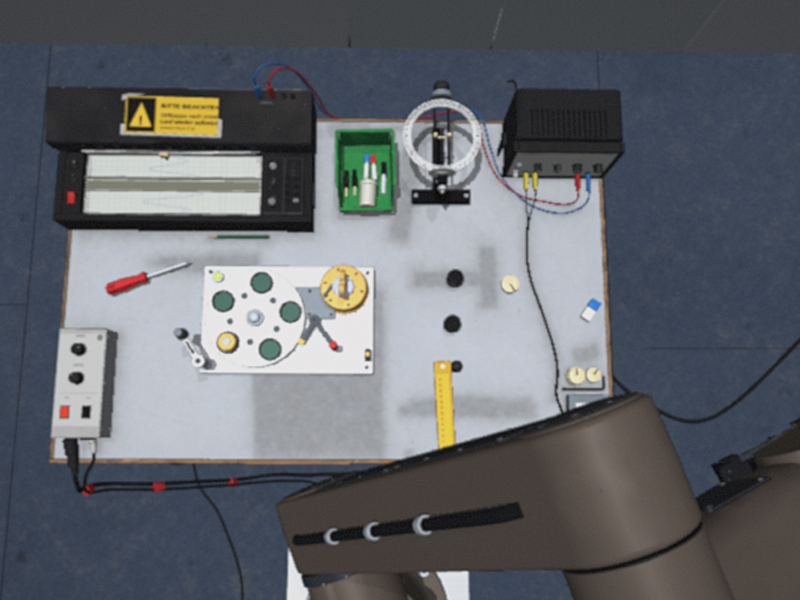

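The input needs every field; the pictures are unchanged (two black bobbins, at (363,222) and (361,259)).

Emit:
drive_tool(steps=[{"slide": [-0.037,0,-0.018],"dr": [0,0.05,0],"fingers": 0.055},{"slide": [-0.074,0,-0.036],"dr": [0,0.1,0],"fingers": 0.055},{"slide": [-0.11,0,-0.054],"dr": [0,0.15,0],"fingers": 0.055},{"slide": [-0.146,0,-0.072],"dr": [0,0.2,0],"fingers": 0.055},{"slide": [-0.18,0,-0.09],"dr": [0,0.25,0],"fingers": 0.055}])

```text
t: 0.77
eef_pos: [400.0, -397.5, 214.7]
tcp_rot: [-1.571, 0.0, -2.934]
ft_force: [1.2, 0.4, -0.3]
opening: 0.704
```

Run:
```python
from h import *
print(env.state()['eef_pos'],env.state()['tcp_rot'],env.state()['opening'],env.state()['t'])
go(598,-139,130,-3.1416)
```

```text
[ 400.04169086 -397.47713899  214.72030668] [-1.57061328e+00  1.48793073e-04 -2.93350233e+00] 0.7038007746345519 0.7667
slide [-0.2471, 0.0847, -0.212] dr [-0.0002, 0.2081, -0.0002] q6 end~ 1.34
```

Emit:
drive_tool(steps=[{"slide": [-0.03,0,-0.026],"dr": [0,0.05,0],"fingers": 0.055},{"slide": [-0.06,0,-0.052],"dr": [0,0.1,0],"fingers": 0.055},{"slide": [-0.09,0,-0.078],"dr": [0,0.15,0],"fingers": 0.055},{"slide": [-0.12,0,-0.103],"dr": [0,0.208,0],"fingers": 0.055},{"slide": [-0.15,0.0,-0.129],"dr": [0,0.208,0],"fingers": 0.055}])

```text
t: 1.18
eef_pos: [519.8, -240.0, 214.8]
tcp_rot: [-1.57, 0.0, 3.141]
ft_force: [0.3, -1.1, -0.8]
opening: 0.579
```

Run:
```python
from h import *
crop("side","s3",0,100,640,480,1.25)
crop("top","t4",0,0,640,480,1.25)
go(598,-139,130,-3.1416)
```

```text
slide [-0.0774, 0.0848, -0.098] dr [0.0004, 0.0074, -0.0007] q6 end~ 1.34
```

View pics/s3.png

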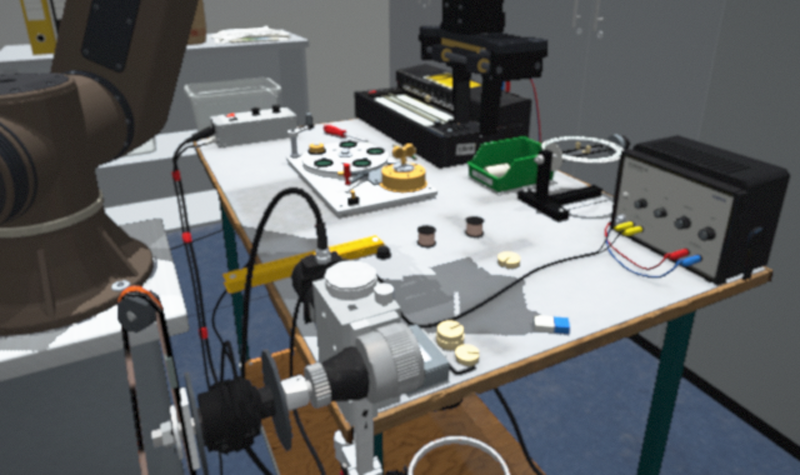

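View pics/t4.png

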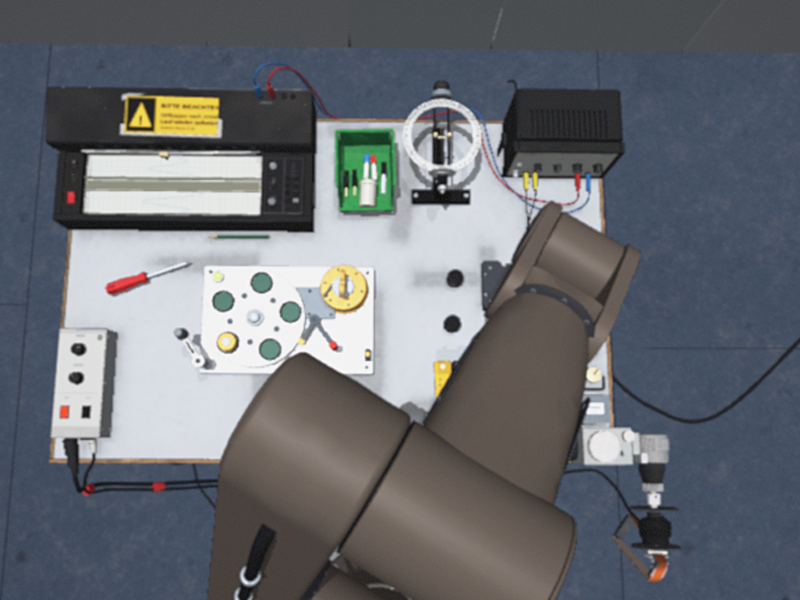

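Run:
```python
from h import *
im=cv2.imread("pics/s3_full.png")
c=cv2.resize(im[180:320,220:430],None,fx=3.8,fy=3.8,interpolation=cv2.INTER_CUBIC); cv2.imwrite("pics/s3c.png",c)
print(proj("side",env.state()['eef_pos']))
for X in((598,-139,24),(513,-134,24),(598,-139,0),(513,-134,0)): print(proj("side",X))
h=cv2.cvtColor(im,cv2.COLOR_BGR2HSV)
k=(h[...,2]<75); k[:260]=0;k[310:]=0;k[:,:325]=0;k[:,395:]=0
for b in blobs(k,10): print("blk",b,ray("side",*b[0],24).round(1),ray("side",*b[0],0).round(1))
```

```text
[377.89115232 202.17472947]
[378.42464972 275.62566762]
[340.37833589 283.18594811]
[377.87902129 286.25658586]
[340.18752501 294.11082223]
blk (array([379.41, 276.47]), np.int32(59), array([12,  6], dtype=int32)) [ 597.6 -143.2   24. ] [ 626.1 -102.2    0. ]
blk (array([340.78, 283.96]), np.int32(68), array([13,  7], dtype=int32)) [ 512.1 -137.3   24. ] [535.5 -96.    0. ]
```

View pics/s3c.png

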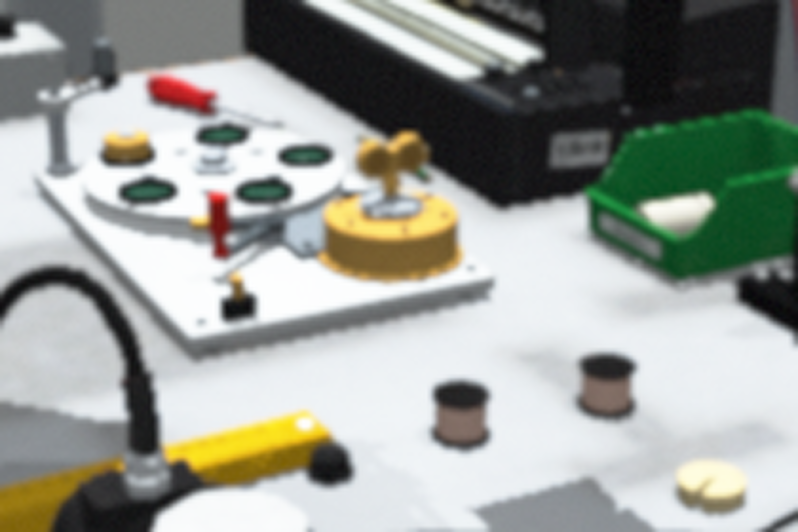

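```bash
python3 -c "
from h import *
go(598,-141,100,-3.1416)"
```

```text
slide [-0.0774, 0.1148, -0.096] dr [0.0004, 0.0074, -0.0007] q6 end~ 1.34
```

Emit:
drive_tool(steps=[{"slide": [-0.03,0,-0.032],"dr": [0,0.007,0],"fingers": 0.055},{"slide": [-0.05,0.02,-0.064],"dr": [0,0.007,0],"fingers": 0.055},{"slide": [-0.0774,0.05,-0.096],"dr": [0,0.007,0],"fingers": 0.055},{"slide": [-0.0774,0.09,-0.096],"dr": [0,0.007,0],"fingers": 0.055},{"slide": [-0.0774,0.115,-0.096],"dr": [0,0.007,0],"fingers": 0.055}])

```text
t: 1.7
eef_pos: [596.8, -143.6, 97.8]
tcp_rot: [-1.571, 0.001, 3.14]
ft_force: [0.1, -0.1, 0.1]
opening: 0.577
```

Run:
```python
from h import *
crop("side","s4",280,180,480,320,4)
crop("top","t5",300,160,440,300,4)
print(env.state()['opening'])
go(598,-141,7,-3.1416)
```

```text
0.5748023059204177
slide [-0.0049, 0.0881, -0.0032] dr [0.0027, -0.0032, 0.0079] q6 end~ 1.34
```

View pics/s4.png

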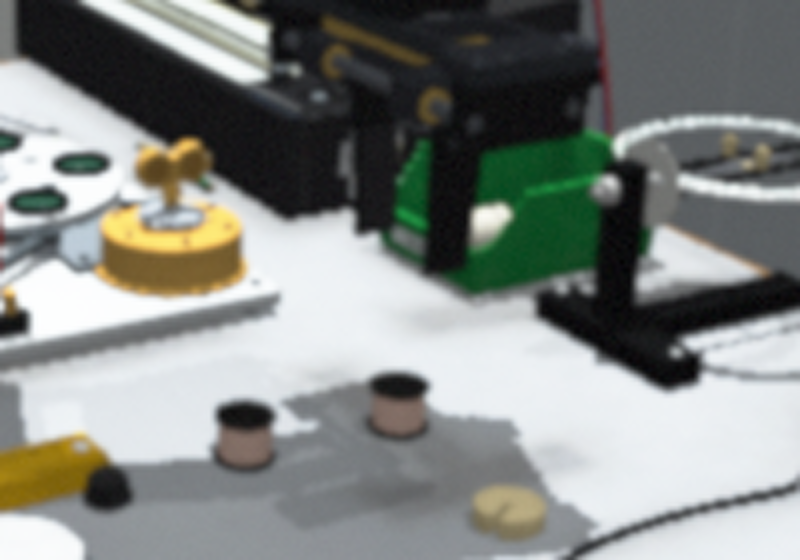

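Emit:
drive_tool(steps=[{"slide": [-0.004,0.03,-0.003],"dr": [0,0,0],"fingers": 0.055},{"slide": [-0.004,0.06,-0.003],"dr": [0,0,0],"fingers": 0.055},{"slide": [-0.004,0.08,-0.003],"dr": [0,0,0],"fingers": 0.055},{"slide": [-0.004,0.091,-0.003],"dr": [0,0,0],"fingers": 0.055},{"slide": [-0.004,0.091,-0.003],"dr": [0,0,0],"fingers": 0.055}])

```text
t: 2.22
eef_pos: [599.6, -143.2, 8.2]
tcp_rot: [-1.571, -0.001, 3.136]
ft_force: [-0.1, -0.5, 0.7]
opening: 0.58
```

Run:
```python
from h import *
crop("side","s5",280,180,480,320,4)
print(env.state()['opening'])
go(598,-141,7,-3.1416)
```

```text
0.5774765141025991
slide [0.0022, 0.0025, -0.0022] dr [-0.0002, -0.0049, -0.0002] q6 end~ 1.34
```

View pics/s5.png

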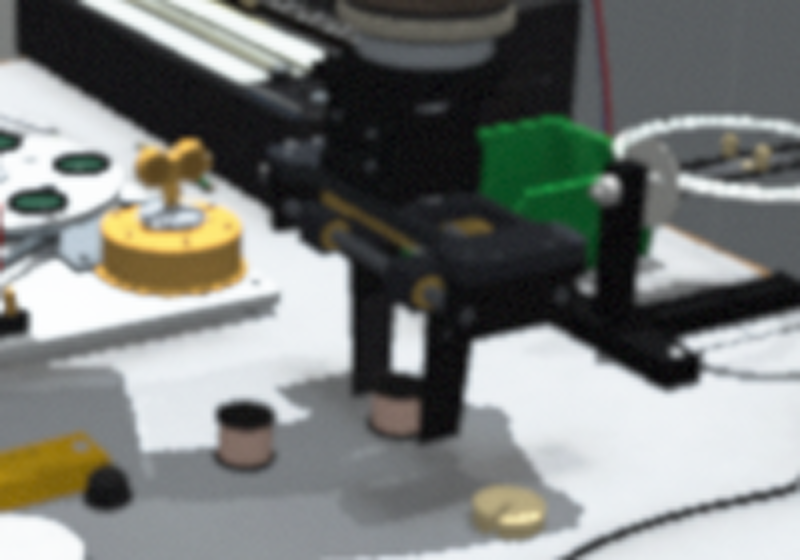

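Emit:
drive_tool(steps=[{"slide": [0.0,0.0015,0],"dr": [0,0,0],"fingers": 0.028},{"slide": [0.0,0.0015,0],"dr": [0,0,0],"fingers": 0.025},{"slide": [0.0,0.0015,0],"dr": [0,0,0],"fingers": 0.025},{"slide": [0.0,0.0015,0],"dr": [0,0,0],"fingers": 0.025},{"slide": [0.0,0.0015,0],"dr": [0,0,0],"fingers": 0.025}])

```text
t: 2.68
eef_pos: [600.3, -142.5, 7.9]
tcp_rot: [-1.57, 0.001, 3.137]
ft_force: [-0.4, 3.0, 4.4]
opening: 0.293
```

Emit:
drive_tool(steps=[{"slide": [0.0,0.0,0],"dr": [0,0,0],"fingers": 0.042},{"slide": [0.0,0.0,0],"dr": [0,0,0],"fingers": 0.042},{"slide": [0.0,0.0,0],"dr": [0,-0.12,0],"fingers": 0.042},{"slide": [0.0,0.0,0],"dr": [0,-0.24,0],"fingers": 0.042},{"slide": [0.0,0.0,0],"dr": [0,-0.36,0],"fingers": 0.042}])

```text
t: 3.1
eef_pos: [600.0, -142.4, 7.1]
tcp_rot: [-1.571, -0.0, -2.78]
ft_force: [0.9, -0.1, 0.1]
opening: 0.439
```

Emit:
drive_tool(steps=[{"slide": [0.0,0.0,0],"dr": [0,-0.12,0],"fingers": 0.045},{"slide": [0.0,0.0,0],"dr": [0,-0.24,0],"fingers": 0.045},{"slide": [0.0,0.0,0],"dr": [0,-0.36,0],"fingers": 0.045},{"slide": [0.0,0.0,0],"dr": [0,-0.48,0],"fingers": 0.045},{"slide": [0.0,0.0,0],"dr": [0,-0.6,0],"fingers": 0.045}])

```text
t: 3.52
eef_pos: [599.9, -142.5, 7.0]
tcp_rot: [-1.571, -0.0, -2.18]
ft_force: [1.0, 0.2, 0.5]
opening: 0.475
```

Emit:
drive_tool(steps=[{"slide": [0.0,0.0,0],"dr": [0,-0.12,0],"fingers": 0.045},{"slide": [0.0,0.0,0],"dr": [0,-0.24,0],"fingers": 0.045},{"slide": [0.0,0.0,0],"dr": [0,-0.36,0],"fingers": 0.045},{"slide": [0.0,0.0,0],"dr": [0,-0.48,0],"fingers": 0.045},{"slide": [0.0,0.0,0],"dr": [0,-0.6,0],"fingers": 0.045}])

```text
t: 3.93
eef_pos: [599.9, -142.5, 7.0]
tcp_rot: [-1.571, -0.0, -1.58]
ft_force: [0.8, 0.4, 0.3]
opening: 0.47
```

Run:
```python
from h import *
crop("side","s6",280,180,480,320,4)
print(env.state()['opening'])
go(598,-141,7,-3.1416)
```

```text
0.4711781643904788
slide [-0.0014, 0.0, -0.0019] dr [0.0002, 1.5707, 0.0003] q6 end~ 1.34
```

View pics/s6.png

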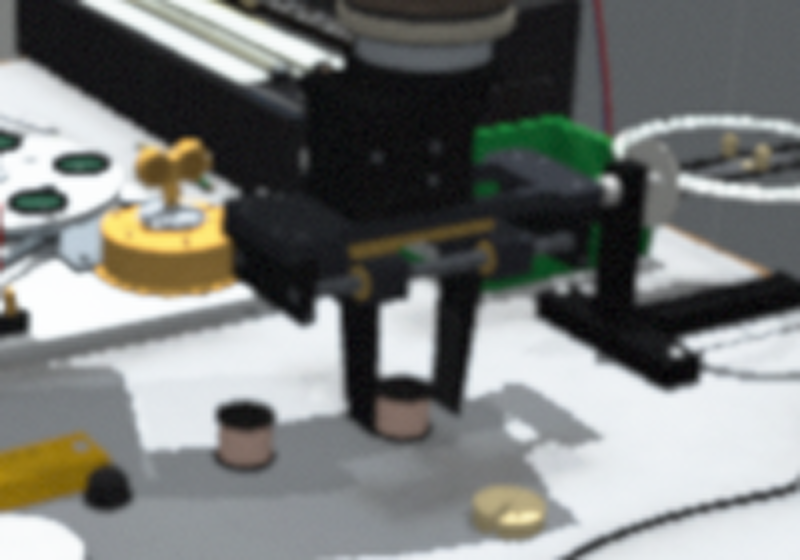

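Emit:
drive_tool(steps=[{"slide": [0.0,0.0,0],"dr": [0,0,0],"fingers": 0.028},{"slide": [0.0,0.0,0],"dr": [0,0,0],"fingers": 0.025},{"slide": [0.0,0.0,0],"dr": [0,0,0],"fingers": 0.025},{"slide": [0.0,0.0,0],"dr": [0,0,0],"fingers": 0.025},{"slide": [0.0,0.0,0],"dr": [0,0,0],"fingers": 0.025}])

```text
t: 4.4
eef_pos: [600.0, -142.4, 7.1]
tcp_rot: [-1.571, -0.0, -1.587]
ft_force: [-0.5, 0.5, -0.6]
opening: 0.295
```

Run:
```python
from h import *
crop("side","s7",320,220,420,300,8)
crop("top","t7",320,180,420,280,6)
```

```text
(no output)
```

View pics/s7.png

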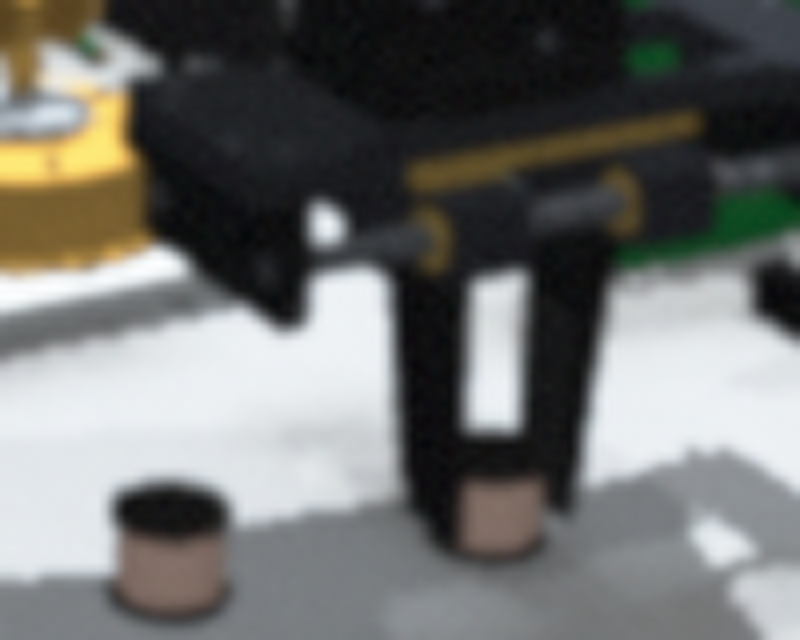

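Emit:
drive_tool(steps=[{"slide": [0.0,-0.03,0],"dr": [0,0,0],"fingers": 0.025},{"slide": [0.0,-0.06,0],"dr": [0,0,0],"fingers": 0.025},{"slide": [0.0,-0.09,0],"dr": [0,0,0],"fingers": 0.025},{"slide": [0.0,-0.12,0],"dr": [0,0,0],"fingers": 0.025},{"slide": [0.0,-0.13,0],"dr": [0,0,0],"fingers": 0.025}])

```text
t: 4.92
eef_pos: [601.2, -142.8, 141.3]
tcp_rot: [-1.566, -0.002, -1.586]
ft_force: [-0.5, -0.4, -0.0]
opening: 0.295
```

Run:
```python
from h import *
crop("side","s8",280,140,480,280,4)
print(env.state()['opening'])
im=cv2.imread("pics/top0.png"); hs=cv2.cvtColor(im,cv2.COLOR_BGR2HSV)
print(hs[241,178:182],hs[275,182])
sm=cv2.imread("pics/s3_full.png"); sh=cv2.cvtColor(sm,cv2.COLOR_BGR2HSV)
for n,h,(x0,x1,y0,y1) in(("top",hs,(160,250,210,300)),("side",sh,(240,320,205,235))):
    g=(h[...,0]>55)&(h[...,0]<95)&(h[...,1]>50)&(h[...,2]<190)
    m=np.zeros_like(g); m[y0:y1,x0:x1]=g[y0:y1,x0:x1]
    P=[]
    for b in blobs(m): 
        P.append(ray(n,*b[0],32)[:2]); print(n,b,P[-1].round(1))
    P=np.array(P)
    A=np.c_[2*P,np.ones(len(P))]; s=np.linalg.lstsq(A,(P**2).sum(1),rcond=None)[0]
    print("circle",s[:2].round(1),np.sqrt(s[2]+(s[:2]**2).sum()).round(1), np.degrees(np.arctan2(*(P-s[:2]).T[::-1])).round(1))
```

```text
0.28829783985334845
[[ 81  74 117]
 [ 81  75 119]
 [ 80  76 118]
 [ 80  73 118]] [ 22  37 216]
top (array([208.89, 225.79]), np.int32(178), array([16, 15], dtype=int32)) [585.6 216.2]
top (array([178.06, 240.56]), np.int32(176), array([15, 14], dtype=int32)) [550.7 284.8]
top (array([231.84, 249.29]), np.int32(178), array([15, 15], dtype=int32)) [531.4 162.3]
top (array([215.48, 279.05]), np.int32(187), array([16, 15], dtype=int32)) [463.3 197.1]
circle [521.3 226.7] 65.1 [  -9.3   63.1  -81.  -153. ]
side (array([277.97, 215.07]), np.int32(29), array([11,  3], dtype=int32)) [553.7 293.9]
side (array([300. , 220.5]), np.int32(36), array([11,  4], dtype=int32)) [588.9 224.2]
side (array([258.37, 229.95]), np.int32(43), array([12,  5], dtype=int32)) [465.  204.6]
side (array([289.07, 229.91]), np.int32(45), array([13,  5], dtype=int32)) [534.1 170. ]
circle [523.6 235.1] 66.0 [  62.9   -9.5 -152.5  -80.8]
```

View pics/s8.png

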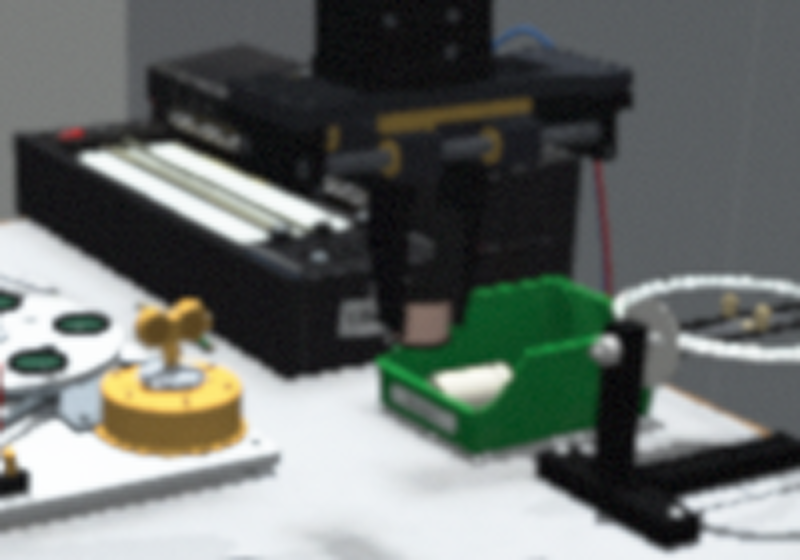

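Run:
```python
from h import *
go(462.7,197.6,150,-1.5708)
```

```text
slide [-0.3383, -0.0102, -0.1438] dr [-0.0056, -0.0153, 0.002] q6 end~ 0.4
```

Emit:
drive_tool(steps=[{"slide": [-0.034,-0.01,-0.014],"dr": [0,-0.015,0],"fingers": 0.025},{"slide": [-0.068,-0.01,-0.029],"dr": [0,-0.015,0],"fingers": 0.025},{"slide": [-0.102,-0.01,-0.043],"dr": [0,-0.015,0],"fingers": 0.025},{"slide": [-0.136,-0.01,-0.058],"dr": [0,-0.015,0],"fingers": 0.025},{"slide": [-0.17,-0.01,-0.072],"dr": [0,-0.015,0],"fingers": 0.025}])

```text
t: 5.38
eef_pos: [528.9, 30.0, 145.7]
tcp_rot: [-1.573, 0.0, -1.572]
ft_force: [0.9, 0.9, 0.4]
opening: 0.292
```

Emit:
drive_tool(steps=[{"slide": [-0.034,0,-0.014],"dr": [0,0,0],"fingers": 0.025},{"slide": [-0.068,0,-0.029],"dr": [0,0,0],"fingers": 0.025},{"slide": [-0.102,0,-0.043],"dr": [0,0,0],"fingers": 0.025},{"slide": [-0.136,0,-0.058],"dr": [0,0,0],"fingers": 0.025},{"slide": [-0.168,0,-0.072],"dr": [0,0,0],"fingers": 0.025}])

```text
t: 5.8
eef_pos: [457.0, 198.1, 145.9]
tcp_rot: [-1.572, -0.001, -1.571]
ft_force: [0.9, 0.6, -1.0]
opening: 0.291
```

Run:
```python
from h import *
crop("side","s9",220,140,420,280,4)
print(env.state()['opening'],env.state()['eef_pos'])
go(462.7,197.6,60,-1.5708)
```

```text
0.29231886249707467 [454.70564529 201.85404099 145.87745805]
slide [0.0043, 0.0859, 0.0082] dr [0.0027, 0.0016, -0.0003] q6 end~ 0.4
```

View pics/s9.png

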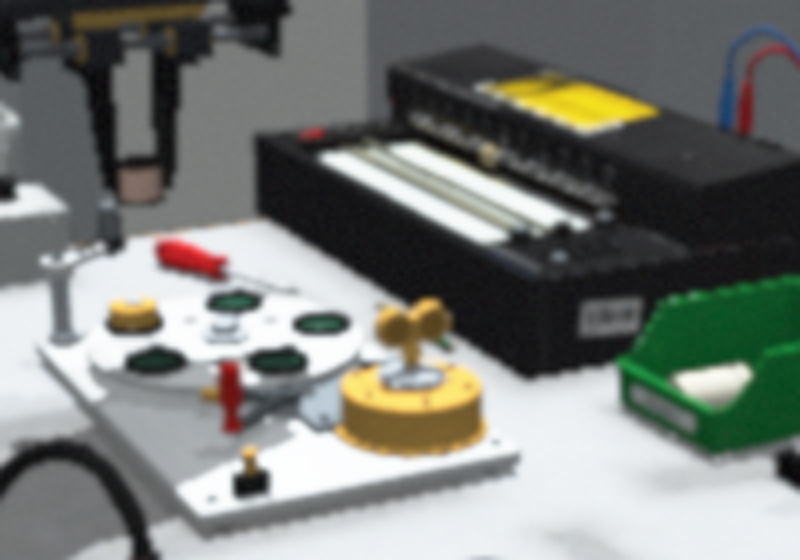

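Emit:
drive_tool(steps=[{"slide": [0,0.03,0],"dr": [0,0,0],"fingers": 0.025},{"slide": [0,0.06,0],"dr": [0,0,0],"fingers": 0.025},{"slide": [0,0.065,0],"dr": [0,0,0],"fingers": 0.025},{"slide": [0,0.065,0],"dr": [0,0,0],"fingers": 0.025},{"slide": [0,0.065,0],"dr": [0,0,0],"fingers": 0.025}])

```text
t: 6.27
eef_pos: [458.6, 196.4, 82.1]
tcp_rot: [-1.572, -0.0, -1.571]
ft_force: [0.3, -0.8, -0.2]
opening: 0.291
```

Run:
```python
from h import *
crop("side","s10",230,180,330,250,8)
crop("top","t10",160,200,260,300,6)
print(env.state()['opening'],env.state()['eef_pos'])
go(462.7,197.6,43,-1.5708)
```

```text
0.29351793515225366 [459.17089512 196.53441159  83.10800785]
slide [-0.0011, 0.0401, 0.0035] dr [-0.0014, -0.0006, -0.0003] q6 end~ 0.4
```

View pics/s10.png

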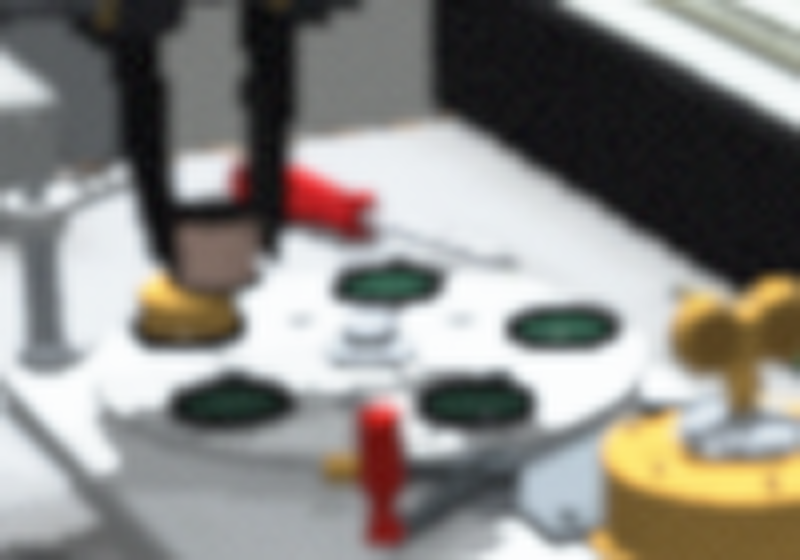

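View pics/t10.png

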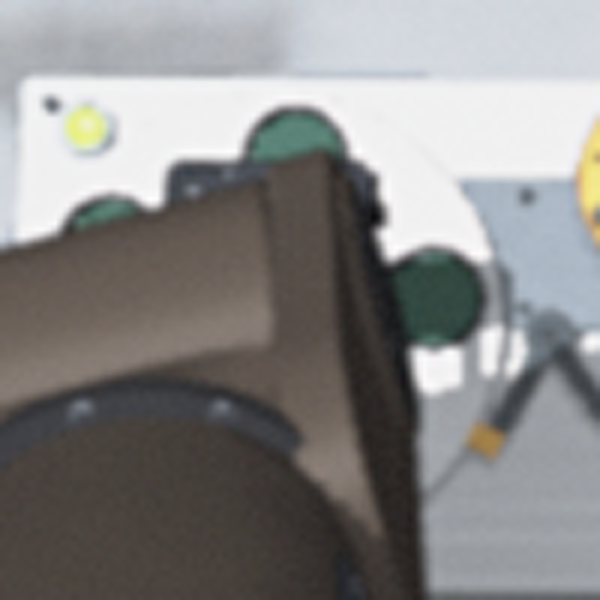

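Run:
```python
from h import *
print("bobbin bottom/top predicted",proj("side",(459.2,196.5,76)),proj("side",(459.2,196.5,100)))
print("cup rim predicted",proj("side",(462.7,197.6,38)), "meas",230+232/8,180+400/8)
go(462.7,197.6,43,-1.5708)
```

```text
bobbin bottom/top predicted [256.33045681 214.53255687] [255.81858444 205.17894969]
cup rim predicted [258.30955722 228.6954495 ] meas 259.0 230.0
slide [-0.0011, 0.0401, 0.0035] dr [-0.0014, -0.0006, -0.0003] q6 end~ 0.4
```

Emit:
drive_tool(steps=[{"slide": [-0.001,0.01,0.0035],"dr": [0,0,0],"fingers": 0.025},{"slide": [-0.001,0.018,0.0035],"dr": [0,0,0],"fingers": 0.025},{"slide": [-0.001,0.026,0.0035],"dr": [0,0,0],"fingers": 0.025},{"slide": [-0.001,0.032,0.0035],"dr": [0,0,0],"fingers": 0.025},{"slide": [-0.001,0.033,0.0035],"dr": [0,0,0],"fingers": 0.025}])

```text
t: 6.78
eef_pos: [461.5, 197.4, 47.8]
tcp_rot: [-1.573, -0.001, -1.571]
ft_force: [-0.2, -0.3, -1.1]
opening: 0.295
```

Run:
```python
from h import *
crop("side","s11",230,180,330,250,8)
print(env.state()['opening'],env.state()['eef_pos'])
go(462.7,197.6,40,-1.5708)
```

```text
0.29423036015945114 [461.59869783 197.47480622  48.13184564]
slide [-0.0001, 0.0081, 0.0011] dr [0.0016, 0.0, 0.0006] q6 end~ 0.4
```

View pics/s11.png

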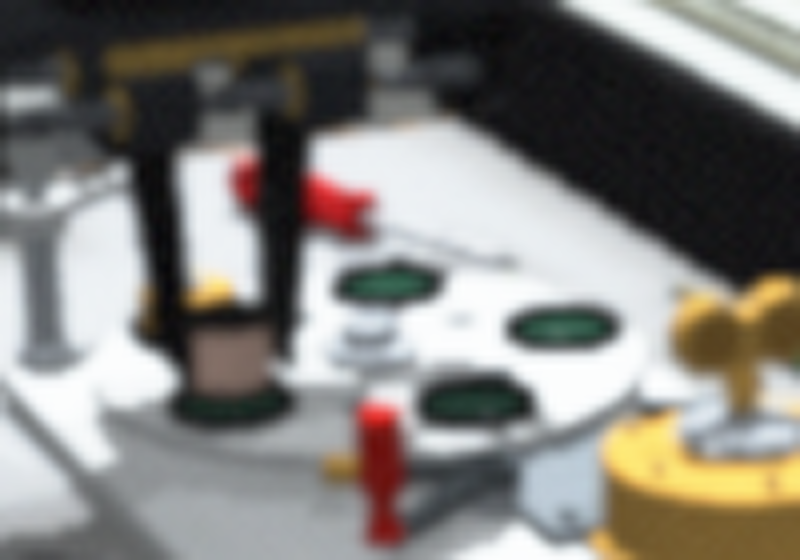

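Emit:
drive_tool(steps=[{"slide": [0,0.003,0.0008],"dr": [0,0,0],"fingers": 0.025},{"slide": [0,0.005,0.0008],"dr": [0,0,0],"fingers": 0.025},{"slide": [0,0.007,0.0008],"dr": [0,0,0],"fingers": 0.025},{"slide": [0,0.008,0.0008],"dr": [0,0,0],"fingers": 0.025},{"slide": [0,0.008,0.0008],"dr": [0,0,0],"fingers": 0.025}])

```text
t: 7.25
eef_pos: [462.8, 197.6, 41.0]
tcp_rot: [-1.571, -0.0, -1.571]
ft_force: [0.1, -0.1, -0.5]
opening: 0.291
```

Run:
```python
from h import *
crop("side","s12",230,180,330,250,8)
print(env.state()['opening'],env.state()['eef_pos'],env.state()['ft_force'])
```

```text
0.29279742115988705 [462.8384252  197.61207217  41.11118883] [-0.00060842 -0.41704358 -0.02662823]
```

View pics/s12.png

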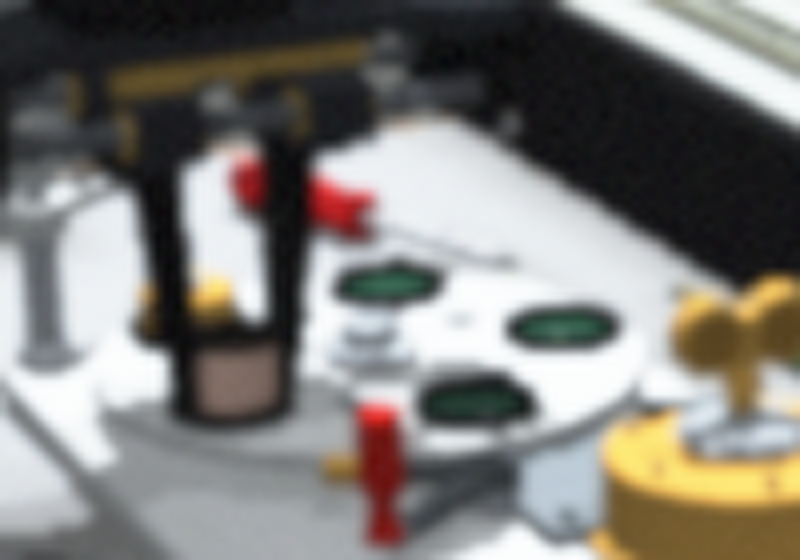

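Emit:
drive_tool(steps=[{"slide": [0,0.0015,0],"dr": [0,0,0],"fingers": 0.025},{"slide": [0,0.0015,0],"dr": [0,0,0],"fingers": 0.036},{"slide": [0,0.0015,0],"dr": [0,0,0],"fingers": 0.045},{"slide": [0,0.0015,0],"dr": [0,0,0],"fingers": 0.045},{"slide": [0,0.0015,0],"dr": [0,0,0],"fingers": 0.045}])

```text
t: 7.72
eef_pos: [462.9, 197.6, 39.7]
tcp_rot: [-1.571, -0.0, -1.571]
ft_force: [-0.1, 0.4, 1.7]
opening: 0.462
```

Emit:
drive_tool(steps=[{"slide": [0,-0.02,0],"dr": [0,0,0],"fingers": 0.045},{"slide": [0,-0.04,0],"dr": [0,0,0],"fingers": 0.045},{"slide": [0,-0.07,0],"dr": [0,0,0],"fingers": 0.045},{"slide": [0,-0.1,0],"dr": [0,0,0],"fingers": 0.05},{"slide": [0,-0.12,0],"dr": [0,0,0],"fingers": 0.055}])

```text
t: 8.13
eef_pos: [463.1, 197.7, 162.1]
tcp_rot: [-1.569, 0.0, -1.571]
ft_force: [-0.0, 0.1, 0.1]
opening: 0.546
```

Run:
```python
from h import *
crop("side","s13",230,180,430,320,4)
print(env.state()['opening'],env.state()['eef_pos'],env.state()['ft_force'])
go(512.5,-136,160,-1.5708)
```

```text
0.5624203446306849 [464.34907636 198.13317797 164.81849161] [0.75644634 1.23489714 3.96735273]
slide [0.3341, 0.0046, 0.0481] dr [-0.0062, 0.0002, -0.0017] q6 end~ -0.26
```

View pics/s13.png

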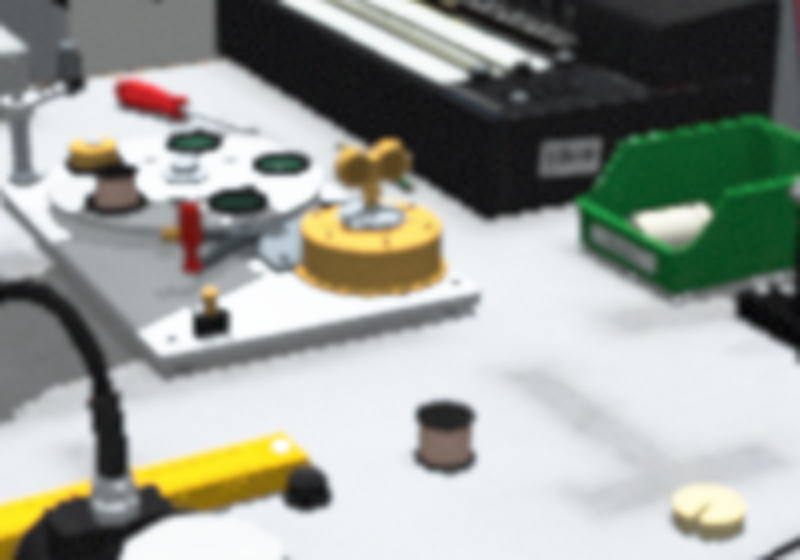

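Emit:
drive_tool(steps=[{"slide": [0.036,0,0.005],"dr": [0,0,0],"fingers": 0.055},{"slide": [0.072,0,0.01],"dr": [0,0,0],"fingers": 0.055},{"slide": [0.108,0,0.015],"dr": [0,0,0],"fingers": 0.055},{"slide": [0.144,0,0.02],"dr": [0,0,0],"fingers": 0.055},{"slide": [0.18,0,0.025],"dr": [0,0,0],"fingers": 0.055}])

```text
t: 8.6
eef_pos: [487.7, 16.0, 159.6]
tcp_rot: [-1.571, -0.0, -1.57]
ft_force: [0.6, 0.0, 0.3]
opening: 0.58
```

Emit:
drive_tool(steps=[{"slide": [0.036,0,0.006],"dr": [0,0,0],"fingers": 0.055},{"slide": [0.072,0,0.012],"dr": [0,0,0],"fingers": 0.055},{"slide": [0.108,0,0.018],"dr": [0,0,0],"fingers": 0.055},{"slide": [0.135,0.01,0.023],"dr": [0,0,0],"fingers": 0.055},{"slide": [0.154,0.04,0.023],"dr": [0,0,0],"fingers": 0.055}])

```text
t: 9.02
eef_pos: [513.2, -139.8, 121.9]
tcp_rot: [-1.564, -0.003, -1.572]
ft_force: [0.8, -0.3, -0.3]
opening: 0.577
```

Run:
```python
from h import *
im=crop("side","s14",280,180,480,320,4)
h=cv2.cvtColor(im,cv2.COLOR_RGB2HSV)
k=(h[...,2]<75); k[:275]=0;k[320:]=0;k[:,:325]=0;k[:,370:]=0
for b in blobs(k,10): print("blk",b,ray("side",*b[0],24).round(1))
go(512.5,-136,30,-1.5708)
```

```text
blk (array([340.82, 283.87]), np.int32(71), array([13,  7], dtype=int32)) [ 512.3 -137.    24. ]
slide [-0.0044, 0.085, 0.0025] dr [0.0018, -0.0025, -0.0001] q6 end~ -0.26
```

View pics/s14.png

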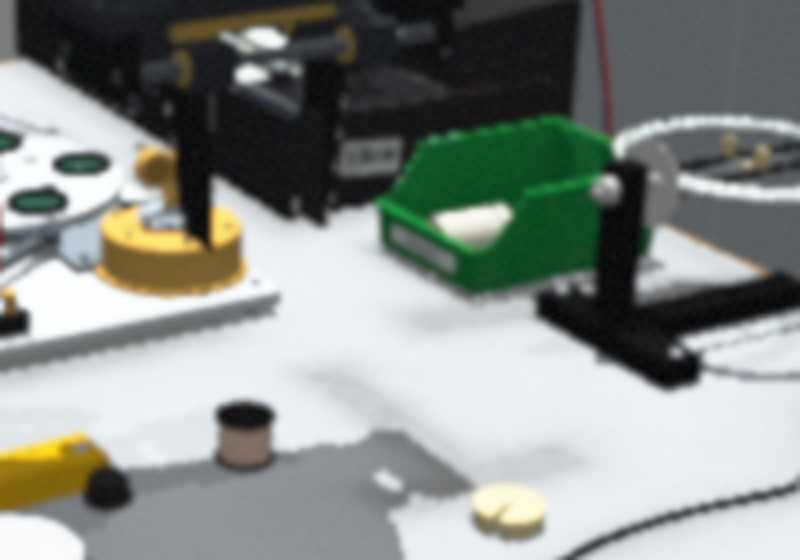

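Emit:
drive_tool(steps=[{"slide": [-0.003,0.03,0.0],"dr": [0,0,0],"fingers": 0.055},{"slide": [-0.003,0.06,0.0],"dr": [0,0,0],"fingers": 0.055},{"slide": [-0.003,0.085,0.0],"dr": [0,0,0],"fingers": 0.055},{"slide": [-0.003,0.1,0.0],"dr": [0,0,0],"fingers": 0.055},{"slide": [-0.003,0.1,0.0],"dr": [0,0,0],"fingers": 0.055}])

```text
t: 9.48
eef_pos: [509.3, -132.5, 16.8]
tcp_rot: [-1.576, 0.002, -1.571]
ft_force: [0.3, 0.4, -0.4]
opening: 0.579
```

Run:
```python
from h import *
im=crop("side","s15",300,220,400,300,8)
go(512.5,-136,7,-1.5708)
```

```text
slide [0.0032, 0.0115, 0.0025] dr [0.003, 0.0001, -0.0011] q6 end~ -0.26
```

View pics/s15.png

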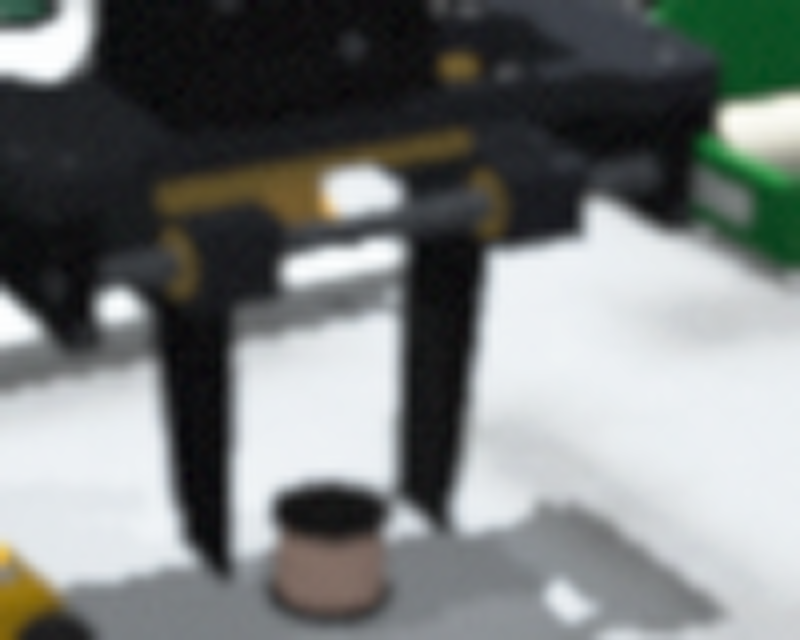

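Emit:
drive_tool(steps=[{"slide": [0.003,0.005,0.002],"dr": [0,0,0],"fingers": 0.055},{"slide": [0.003,0.0095,0.002],"dr": [0,0,0],"fingers": 0.055},{"slide": [0.003,0.0095,0.002],"dr": [0,0,0],"fingers": 0.055},{"slide": [0.003,0.0095,0.002],"dr": [0,0,0],"fingers": 0.035},{"slide": [0.003,0.0095,0.002],"dr": [0,0,0],"fingers": 0.025}])

```text
t: 9.95
eef_pos: [513.0, -136.5, 10.7]
tcp_rot: [-1.57, -0.0, -1.571]
ft_force: [0.1, 0.6, -0.5]
opening: 0.488
```

Emit:
drive_tool(steps=[{"slide": [0,0,0],"dr": [0,0,0],"fingers": 0.025},{"slide": [0,0,0],"dr": [0,0,0],"fingers": 0.025},{"slide": [0,0,0],"dr": [0,0,0],"fingers": 0.025},{"slide": [0,0,0],"dr": [0,0,0],"fingers": 0.045},{"slide": [0,0,0],"dr": [0,0,0],"fingers": 0.045}])

```text
t: 10.37
eef_pos: [512.9, -136.4, 10.2]
tcp_rot: [-1.571, -0.0, -1.571]
ft_force: [0.5, -0.3, 0.3]
opening: 0.384
```

Run:
```python
from h import *
go(512.5,-136,7,-3.1416)
```

```text
slide [-0.0004, 0.0032, -0.0004] dr [-0.0002, 1.5708, -0.0] q6 end~ 1.31
```

Emit:
drive_tool(steps=[{"slide": [0,0.0,0],"dr": [0,0,0],"fingers": 0.045},{"slide": [0,0.003,0],"dr": [0,0.12,0],"fingers": 0.045},{"slide": [0,0.003,0],"dr": [0,0.24,0],"fingers": 0.045},{"slide": [0,0.003,0],"dr": [0,0.36,0],"fingers": 0.045},{"slide": [0,0.003,0],"dr": [0,0.48,0],"fingers": 0.045}])

```text
t: 10.78
eef_pos: [512.8, -136.4, 7.0]
tcp_rot: [-1.571, -0.0, -2.057]
ft_force: [-1.2, 0.5, 0.5]
opening: 0.471
```

Emit:
drive_tool(steps=[{"slide": [0,0,0],"dr": [0,0.12,0],"fingers": 0.045},{"slide": [0,0,0],"dr": [0,0.24,0],"fingers": 0.045},{"slide": [0,0,0],"dr": [0,0.36,0],"fingers": 0.045},{"slide": [0,0,0],"dr": [0,0.48,0],"fingers": 0.045},{"slide": [0,0,0],"dr": [0,0.6,0],"fingers": 0.045}])

```text
t: 11.2
eef_pos: [512.8, -136.4, 7.1]
tcp_rot: [-1.571, -0.0, -2.657]
ft_force: [0.5, -0.1, 0.6]
opening: 0.474
```

Emit:
drive_tool(steps=[{"slide": [0,0,0],"dr": [0,0.12,0],"fingers": 0.045},{"slide": [0,0,0],"dr": [0,0.24,0],"fingers": 0.045},{"slide": [0,0,0],"dr": [0,0.36,0],"fingers": 0.045},{"slide": [0,0,0],"dr": [0,0.49,0],"fingers": 0.045},{"slide": [0,0,0],"dr": [0,0.49,0],"fingers": 0.03}])

```text
t: 11.62
eef_pos: [512.8, -136.4, 7.1]
tcp_rot: [-1.571, -0.0, 3.137]
ft_force: [-0.0, 0.0, 0.7]
opening: 0.445
```

Emit:
drive_tool(steps=[{"slide": [0,0,0],"dr": [0,0,0],"fingers": 0.025},{"slide": [0,0,0],"dr": [0,0,0],"fingers": 0.025},{"slide": [0,0,0],"dr": [0,0,0],"fingers": 0.025},{"slide": [0,0,0],"dr": [0,0,0],"fingers": 0.025},{"slide": [0,0,0],"dr": [0,0,0],"fingers": 0.025}])

```text
t: 12.03
eef_pos: [512.8, -136.4, 7.1]
tcp_rot: [-1.571, 0.0, -3.14]
ft_force: [-0.4, -0.0, -1.6]
opening: 0.286
```

Run:
```python
from h import *
print(env.state()['opening'],env.state()['eef_pos'])
im=crop("side","s16",280,180,480,320,4)
go(530.8,162.8,150,-1.5708)
```

```text
0.2858781413049053 [ 512.8353621  -136.40963877    7.12176424]
slide [-0.0185, -0.1429, -0.2992] dr [-0.0, -1.5691, 0.0001] q6 end~ 0.3
```

View pics/s16.png

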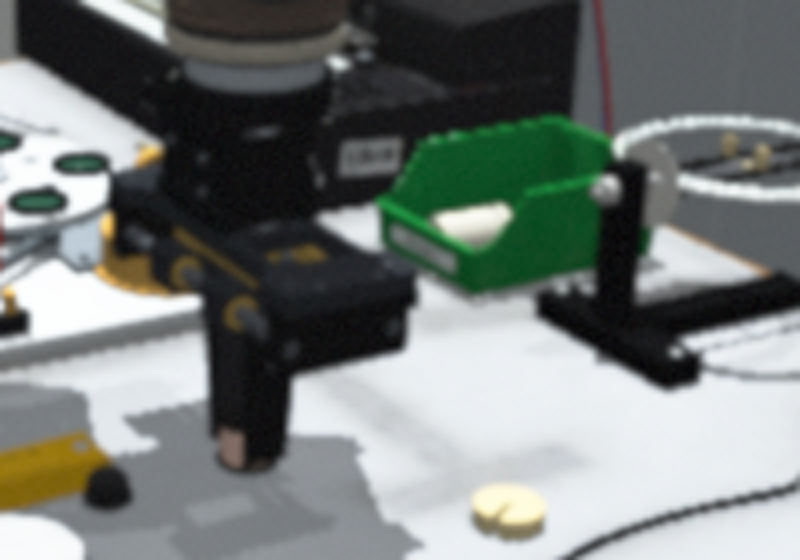

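Emit:
drive_tool(steps=[{"slide": [0,-0.03,0],"dr": [0,0,0],"fingers": 0.025},{"slide": [0,-0.06,0],"dr": [0,0,0],"fingers": 0.025},{"slide": [0,-0.1,0],"dr": [0,0,0],"fingers": 0.025},{"slide": [0,-0.13,-0.03],"dr": [0,0,0],"fingers": 0.025},{"slide": [0,-0.143,-0.06],"dr": [0,0,0],"fingers": 0.025}])

```text
t: 12.5
eef_pos: [513.8, -76.9, 153.7]
tcp_rot: [-1.569, 0.005, 3.14]
ft_force: [0.8, 1.0, 0.1]
opening: 0.283
```

Emit:
drive_tool(steps=[{"slide": [-0.004,0,-0.036],"dr": [0,0,0],"fingers": 0.025},{"slide": [-0.008,0,-0.072],"dr": [0,0,0],"fingers": 0.025},{"slide": [-0.012,0,-0.108],"dr": [0,0,0],"fingers": 0.025},{"slide": [-0.018,0,-0.144],"dr": [0,0,0],"fingers": 0.025},{"slide": [-0.018,0,-0.175],"dr": [0,0,0],"fingers": 0.025}])

```text
t: 12.92
eef_pos: [531.1, 100.8, 150.3]
tcp_rot: [-1.571, 0.001, -3.14]
ft_force: [1.0, -0.4, -1.2]
opening: 0.286
```

Run:
```python
from h import *
print(env.state()['opening'],env.state()['eef_pos'])
go(530.8,162.8,80,-3.1416)
```

```text
0.2857944896645975 [531.07198961 100.82734379 150.26621881]
slide [0.0002, 0.0703, -0.062] dr [0.0001, 0.0017, -0.0008] q6 end~ 1.87
```

Emit:
drive_tool(steps=[{"slide": [0,0,-0.025],"dr": [0,0,0],"fingers": 0.025},{"slide": [0,0,-0.05],"dr": [0,0,0],"fingers": 0.025},{"slide": [0,0.03,-0.062],"dr": [0,0,0],"fingers": 0.025},{"slide": [0,0.06,-0.062],"dr": [0,0,0],"fingers": 0.025},{"slide": [0,0.085,-0.062],"dr": [0,0,0],"fingers": 0.025}])

```text
t: 13.33
eef_pos: [530.1, 161.6, 63.8]
tcp_rot: [-1.571, 0.0, -3.138]
ft_force: [-0.3, -0.3, -0.0]
opening: 0.289
```

Run:
```python
from h import *
print(env.state()['opening'],env.state()['eef_pos'])
im=crop("side","s17",240,180,340,250,8)
go(530.8,162.8,47,-3.1416)
```

```text
0.2885135588057029 [530.06497777 161.60552588  63.77494978]
slide [-0.0026, 0.0127, -0.0021] dr [-0.0012, 0.0024, 0.006] q6 end~ 1.87
```

View pics/s17.png

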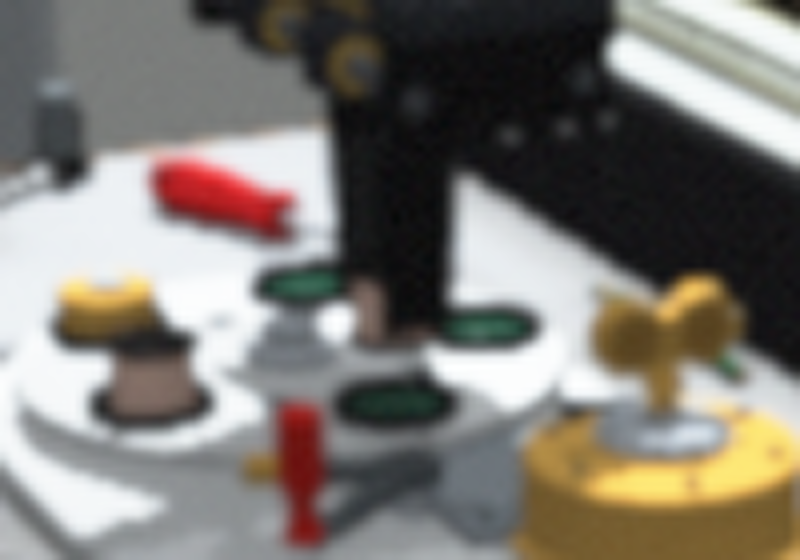

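Emit:
drive_tool(steps=[{"slide": [-0.001,0.005,-0.0015],"dr": [0,0,0],"fingers": 0.025},{"slide": [-0.001,0.01,-0.0015],"dr": [0,0,0],"fingers": 0.025},{"slide": [-0.001,0.013,-0.0015],"dr": [0,0,0],"fingers": 0.025},{"slide": [-0.001,0.013,-0.0015],"dr": [0,0,0],"fingers": 0.025},{"slide": [-0.001,0.013,-0.0015],"dr": [0,0,0],"fingers": 0.025}])

```text
t: 13.8
eef_pos: [532.0, 162.0, 53.0]
tcp_rot: [-1.571, 0.001, -3.141]
ft_force: [-0.3, -0.5, -0.0]
opening: 0.287
```

Run:
```python
from h import *
print(env.state()['opening'],env.state()['eef_pos'])
go(530.8,162.8,40,-3.1416)
```

```text
0.2865393183327583 [532.03479706 162.04691951  52.99794051]
slide [0.0013, 0.013, -0.0008] dr [0.0001, 0.0006, -0.0013] q6 end~ 1.87
```

Emit:
drive_tool(steps=[{"slide": [0.0012,0.004,-0.0008],"dr": [0,0,0],"fingers": 0.025},{"slide": [0.0012,0.008,-0.0008],"dr": [0,0,0],"fingers": 0.025},{"slide": [0.0012,0.011,-0.0008],"dr": [0,0,0],"fingers": 0.025},{"slide": [0.0012,0.013,-0.0008],"dr": [0,0,0],"fingers": 0.025},{"slide": [0.0012,0.013,-0.0008],"dr": [0,0,0],"fingers": 0.025}])

```text
t: 14.22
eef_pos: [530.4, 162.8, 38.8]
tcp_rot: [-1.571, -0.0, -3.141]
ft_force: [-1.2, 0.9, 1.7]
opening: 0.286
```

Run:
```python
from h import *
print(env.state()['opening'],env.state()['eef_pos'],env.state()['ft_force'])
im=crop("side","s18",240,180,340,250,8)
go(530.8,162.8,40,-3.1416)
```

```text
0.28612710489830684 [530.38734895 162.84763295  38.79331135] [-1.17901182  0.93550729  1.69463474]
slide [-0.0004, -0.001, 0.0001] dr [-0.0001, 0.0007, 0.0003] q6 end~ 1.87
```

View pics/s18.png

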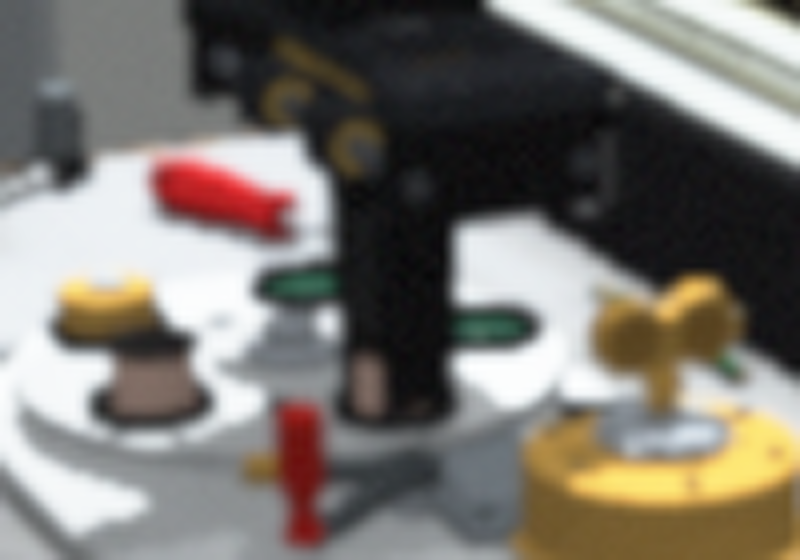

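It is inside the cup at (395,400) in the crop. Releasing.

Emit:
drive_tool(steps=[{"slide": [0,0,0],"dr": [0,0,0],"fingers": 0.035},{"slide": [0,0,0],"dr": [0,0,0],"fingers": 0.045},{"slide": [0,0,0],"dr": [0,0,0],"fingers": 0.045},{"slide": [0,-0.005,0],"dr": [0,0,0],"fingers": 0.045},{"slide": [0,-0.025,0],"dr": [0,0,0],"fingers": 0.045}])

```text
t: 14.68
eef_pos: [529.2, 162.7, 62.6]
tcp_rot: [-1.57, -0.004, -3.141]
ft_force: [-0.1, -0.4, -0.4]
opening: 0.467
```

Emit:
drive_tool(steps=[{"slide": [0,-0.03,0],"dr": [0,0,0],"fingers": 0.05},{"slide": [0,-0.06,0],"dr": [0,0,0],"fingers": 0.05},{"slide": [0,-0.09,0],"dr": [0,-0.12,0],"fingers": 0.05},{"slide": [0,-0.1,0.02],"dr": [0,-0.24,0],"fingers": 0.05},{"slide": [0,-0.1,0.05],"dr": [0,-0.36,0],"fingers": 0.05}])

```text
t: 15.1
eef_pos: [531.5, 114.0, 167.6]
tcp_rot: [-1.569, 0.006, -2.772]
ft_force: [-0.5, -0.2, -0.8]
opening: 0.526
```

Run:
```python
from h import *
print(env.state()['opening'],env.state()['eef_pos'])
im=crop("side","s19",230,180,330,250,8)
c=cv2.resize(im,(800,600)); cv2.imwrite("pics/s19f.png",c[:,:,::-1])
go(567,62.8,110,0)
```

```text
0.5263149765467116 [531.49253491 114.01738351 167.57511842]
slide [-0.0161, 0.0562, 0.0564] dr [-0.0041, -2.7593, 0.002] q6 end~ -1.46
```

View pics/s19.png

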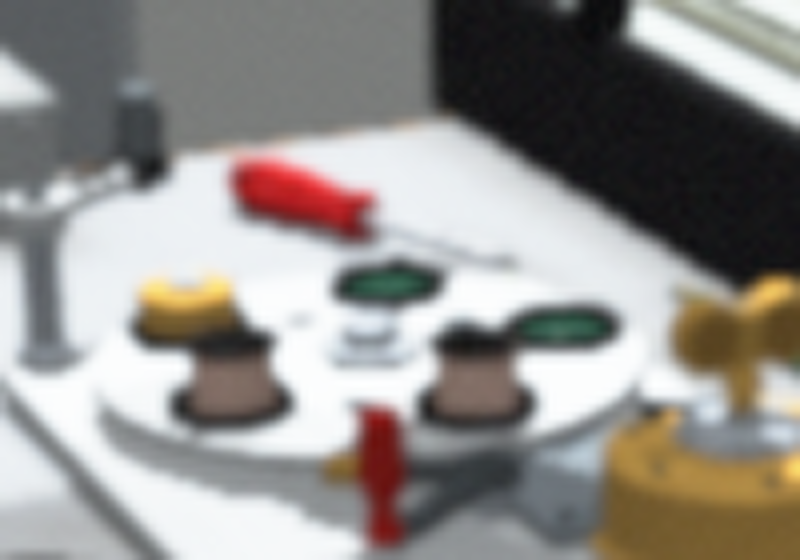

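View pics/s19f.png

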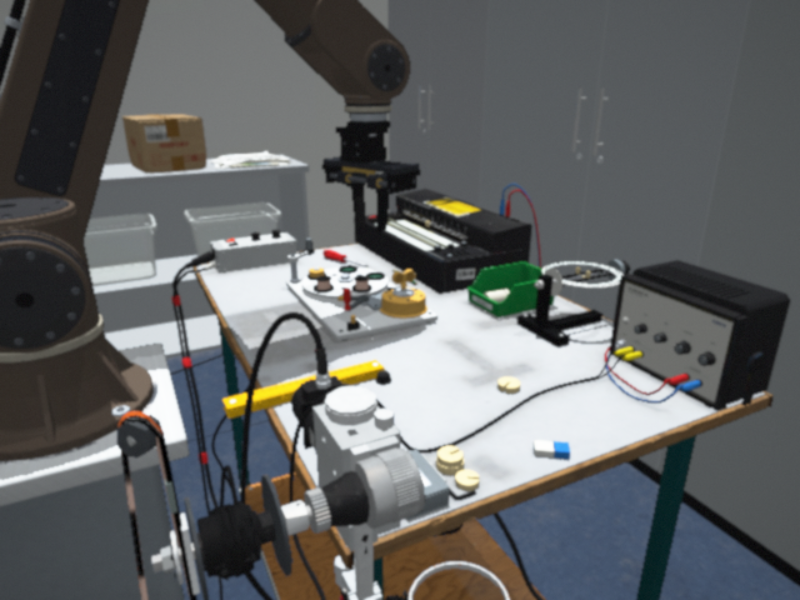

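Run:
```python
from h import *
crop("top","t20",0,0,640,480,1.25)
```

```text
(no output)
```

View pics/t20.png

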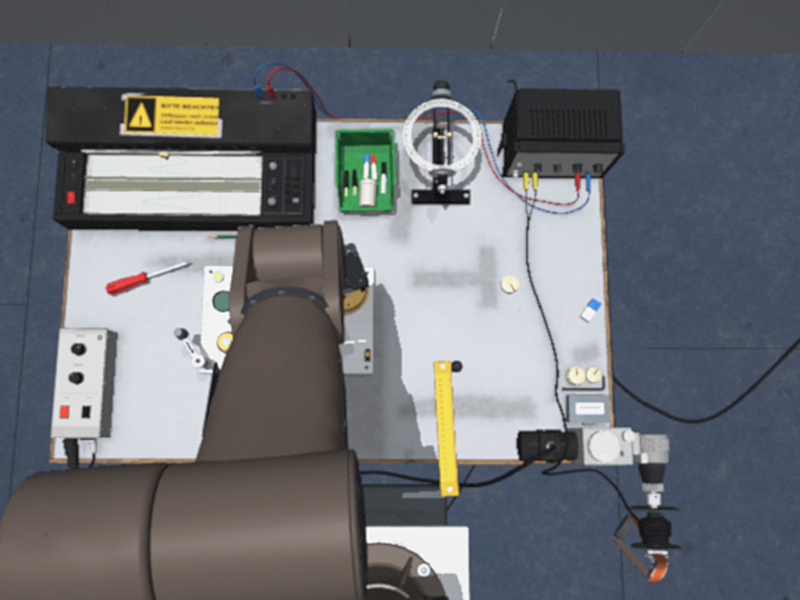

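Run:
```python
from h import *
im=cv2.imread("pics/top0.png")
c=cv2.resize(im[205:260,245:310],None,fx=12,fy=12,interpolation=cv2.INTER_CUBIC);cv2.imwrite("pics/kt.png",c[:600])
im=cv2.imread("pics/s3_full.png")
c=cv2.resize(im[205:260,295:350],None,fx=10,fy=10,interpolation=cv2.INTER_CUBIC);cv2.imwrite("pics/ks.png",c)
```

```text
(no output)
```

View pics/kt.png

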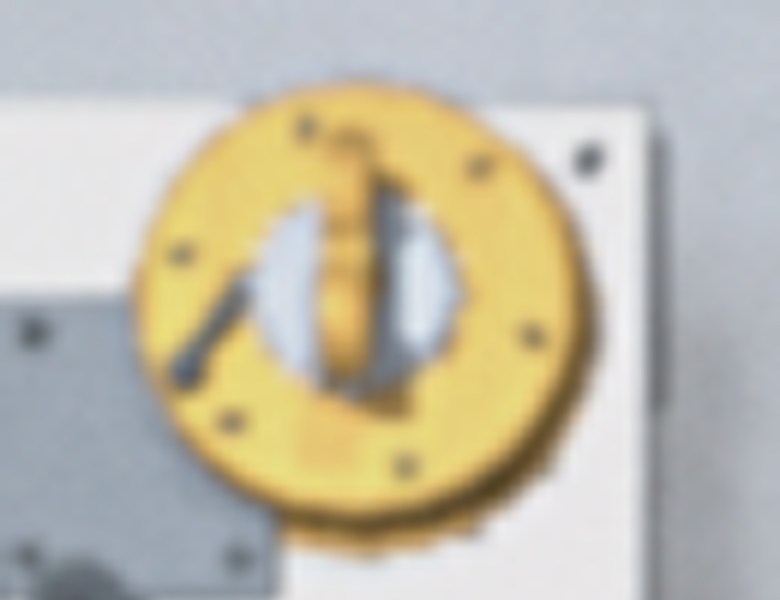

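View pics/ks.png

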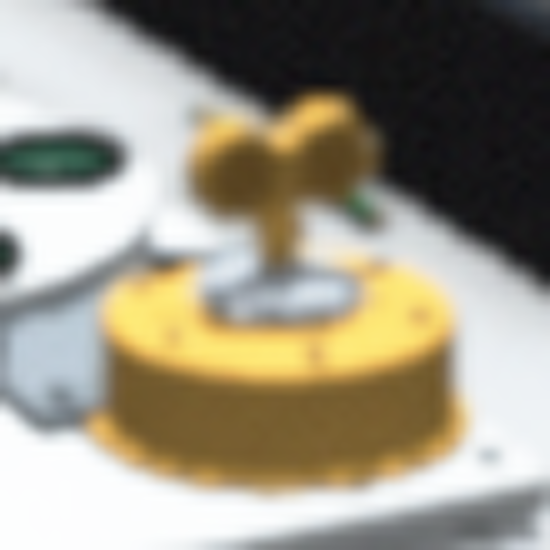

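Run:
```python
from h import *
print(ray("top",275.1,229.5,46).round(1),ray("top",273.75,226.5,83).round(1))
print(tri((273.75,226.5),(295+28.0,205+15.5)).round(1))
print(proj("side",(574,64,81)),proj("side",(574,64,46)),"meas",295+28.0,205+15.5, "barrel top",295+28,205+31)
go(574,64,120,0)
```

```text
[575.3  64.1  46. ] [574.6  65.1  83. ]
[575.3  64.9  82.6]
[322.28596619 221.40413661] [322.26995254 235.50548043] meas 323.0 220.5 barrel top 323 236
slide [-0.0238, 0.0455, 0.059] dr [-0.0023, -2.776, 0.001] q6 end~ -1.46
```

Emit:
drive_tool(steps=[{"slide": [-0.005,0,0.015],"dr": [0,-0.12,0],"fingers": 0.05},{"slide": [-0.01,0,0.03],"dr": [0,-0.24,0],"fingers": 0.05},{"slide": [-0.02,0,0.045],"dr": [0,-0.36,0],"fingers": 0.05},{"slide": [-0.024,0,0.059],"dr": [0,-0.48,0],"fingers": 0.05},{"slide": [-0.024,0,0.059],"dr": [0,-0.6,0],"fingers": 0.05}])

```text
t: 15.62
eef_pos: [575.2, 64.9, 164.2]
tcp_rot: [-1.57, 0.0, -2.178]
ft_force: [-0.8, -0.5, -0.3]
opening: 0.524
```

Emit:
drive_tool(steps=[{"slide": [0,0,0],"dr": [0,-0.12,0],"fingers": 0.05},{"slide": [0,0,0],"dr": [0,-0.24,0],"fingers": 0.05},{"slide": [0,0,0],"dr": [0,-0.36,0],"fingers": 0.05},{"slide": [0,0,0],"dr": [0,-0.48,0],"fingers": 0.05},{"slide": [0,0,0],"dr": [0,-0.6,0],"fingers": 0.05}])

```text
t: 16.03
eef_pos: [573.6, 66.6, 164.2]
tcp_rot: [-1.571, 0.0, -1.577]
ft_force: [0.1, -0.2, -0.1]
opening: 0.527
```

Emit:
drive_tool(steps=[{"slide": [0,0,0],"dr": [0,-0.12,0],"fingers": 0.05},{"slide": [0,0,0],"dr": [0,-0.24,0],"fingers": 0.05},{"slide": [0,0,0],"dr": [0,-0.36,0],"fingers": 0.05},{"slide": [0,0,0],"dr": [0,-0.48,0],"fingers": 0.05},{"slide": [0,0,0],"dr": [0,-0.6,0],"fingers": 0.05}])

```text
t: 16.45
eef_pos: [573.6, 66.6, 164.2]
tcp_rot: [-1.571, 0.0, -0.977]
ft_force: [0.3, -0.6, -0.1]
opening: 0.528
```

Emit:
drive_tool(steps=[{"slide": [0,0,0],"dr": [0,-0.12,0],"fingers": 0.05},{"slide": [0,0,0],"dr": [0,-0.24,0],"fingers": 0.05},{"slide": [0,0,0],"dr": [0,-0.36,0],"fingers": 0.05},{"slide": [0,0,0],"dr": [0,-0.48,0],"fingers": 0.05},{"slide": [0,0,0],"dr": [0,-0.6,0],"fingers": 0.05}])

```text
t: 16.87
eef_pos: [573.6, 66.6, 164.2]
tcp_rot: [-1.571, 0.0, -0.377]
ft_force: [-0.3, 0.4, -0.3]
opening: 0.527
```

Run:
```python
from h import *
print(env.state()['joints'][5])
go(575,64.6,110,-0.01)
```

```text
-1.1930035656214566
slide [0.002, 0.0542, -0.0014] dr [-0.0, -0.3666, -0.0002] q6 end~ -1.45
```

Emit:
drive_tool(steps=[{"slide": [0.002,0.01,-0.0014],"dr": [0,-0.12,0],"fingers": 0.045},{"slide": [0.002,0.025,-0.0014],"dr": [0,-0.24,0],"fingers": 0.045},{"slide": [0.002,0.04,-0.0014],"dr": [0,-0.367,0],"fingers": 0.045},{"slide": [0.002,0.054,-0.0014],"dr": [0,-0.367,0],"fingers": 0.045},{"slide": [0.002,0.054,-0.0014],"dr": [0,-0.367,0],"fingers": 0.045}])

```text
t: 17.28
eef_pos: [573.9, 64.5, 107.9]
tcp_rot: [-1.571, 0.004, -0.015]
ft_force: [-0.2, -0.4, -1.0]
opening: 0.474
```

Run:
```python
from h import *
im=crop("side","s21",270,160,380,260,7)
im=crop("top","t21",240,200,320,260,10)
go(575,64.6,62,-0.01)
```

```text
slide [0.0, 0.0482, 0.0002] dr [0.0, -0.0057, -0.0007] q6 end~ -1.45
```

View pics/s21.png

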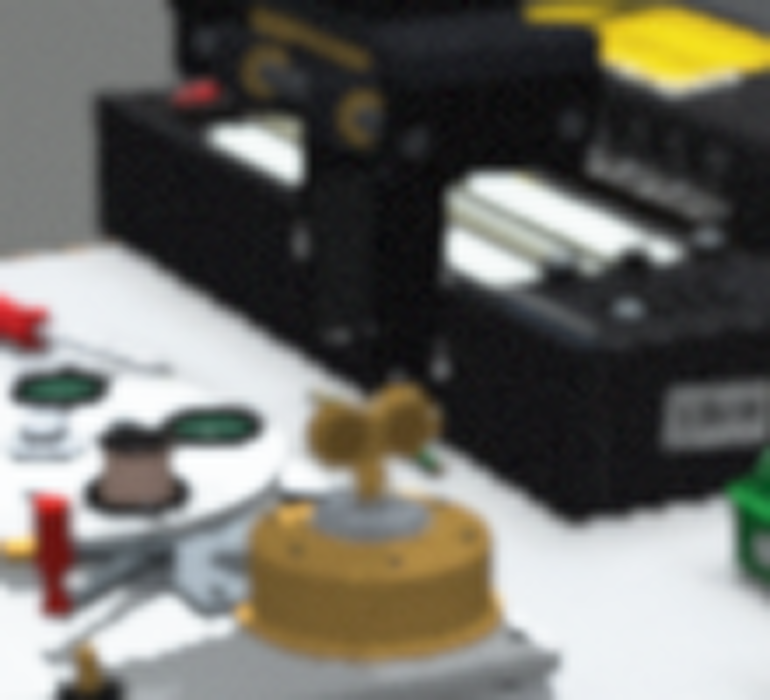

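Emit:
drive_tool(steps=[{"slide": [0,0.015,0],"dr": [0,0,0],"fingers": 0.045},{"slide": [0,0.03,0],"dr": [0,0,0],"fingers": 0.045},{"slide": [0,0.043,0],"dr": [0,0,0],"fingers": 0.045},{"slide": [0,0.048,0],"dr": [0,0,0],"fingers": 0.045},{"slide": [0,0.048,0],"dr": [0,0,0],"fingers": 0.045}])

```text
t: 17.8
eef_pos: [575.0, 64.3, 62.0]
tcp_rot: [-1.571, 0.001, -0.015]
ft_force: [0.2, 0.1, 0.1]
opening: 0.473
```

Run:
```python
from h import *
im=crop("side","s22",270,160,380,260,7)
go(575,64.6,62,-0.01)
```

```text
slide [-0.0003, 0.0007, 0.0004] dr [0.0001, -0.0046, 0.0003] q6 end~ -1.45
```

View pics/s22.png

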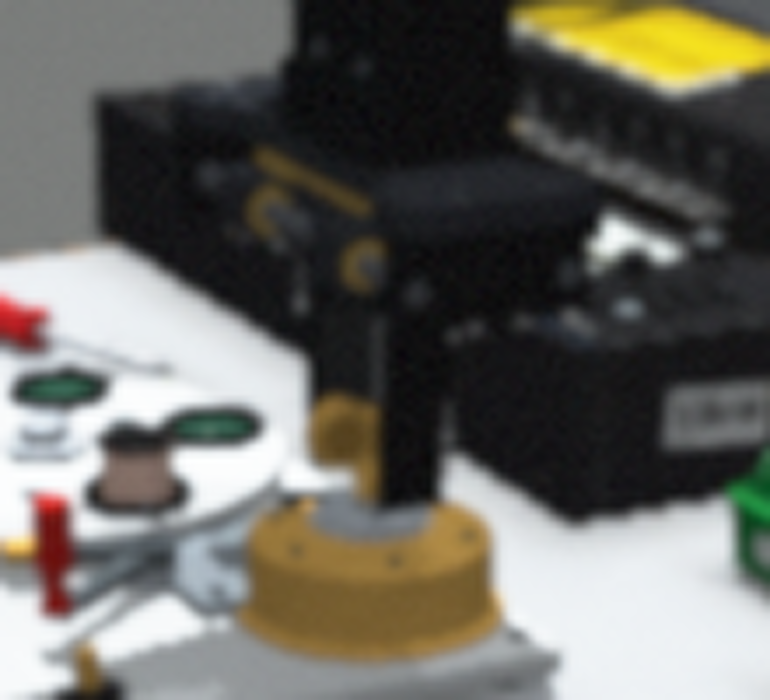

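Emit:
drive_tool(steps=[{"slide": [0,0,0],"dr": [0,0,0],"fingers": 0.02},{"slide": [0,0,0],"dr": [0,0,0],"fingers": 0.01},{"slide": [0,0,0],"dr": [0,0,0],"fingers": 0.004},{"slide": [0,0,0],"dr": [0,0,0],"fingers": 0.004},{"slide": [0,0,0],"dr": [0,0,0],"fingers": 0.004}])

```text
t: 18.27
eef_pos: [575.2, 64.2, 62.5]
tcp_rot: [-1.571, -0.0, -0.014]
ft_force: [-0.4, 0.8, -0.6]
opening: 0.181
```

Emit:
drive_tool(steps=[{"slide": [0,0,0],"dr": [0,0,0],"fingers": 0.004},{"slide": [0,0,0],"dr": [0,0,0],"fingers": 0.004},{"slide": [0,0,0],"dr": [0,0,0],"fingers": 0.004}])

```text
t: 18.52
eef_pos: [575.3, 66.5, 62.4]
tcp_rot: [-1.568, -0.001, -0.014]
ft_force: [0.9, 19.5, 1.5]
opening: 0.095
```

Emit:
drive_tool(steps=[{"slide": [0,0,0.002],"dr": [0,0,0],"fingers": 0.004},{"slide": [0,0,0.003],"dr": [0,0,0],"fingers": 0.004},{"slide": [0,0,0.003],"dr": [0,0,0],"fingers": 0.004},{"slide": [0,0,0.003],"dr": [0,0,0],"fingers": 0.004}])

```text
t: 18.85
eef_pos: [575.3, 67.0, 62.4]
tcp_rot: [-1.571, -0.001, -0.014]
ft_force: [0.1, -0.1, 4.1]
opening: 0.095
```

Emit:
drive_tool(steps=[{"slide": [0,0,0],"dr": [0,0.1,0],"fingers": 0.004},{"slide": [0,0,0],"dr": [0,0.2,0],"fingers": 0.004},{"slide": [0,0,0],"dr": [0,0.3,0],"fingers": 0.004},{"slide": [0,0,0],"dr": [0,0.4,0],"fingers": 0.004},{"slide": [0,0,0],"dr": [0,0.5,0],"fingers": 0.004}])

```text
t: 19.27
eef_pos: [575.2, 66.7, 62.4]
tcp_rot: [-1.571, -0.0, -0.519]
ft_force: [-1.4, -2.3, 4.3]
opening: 0.092
```

Run:
```python
from h import *
s=env.state(); print(s['moment'],s['ft_force'],s['eef_pos'])
im=crop("side","s23",270,160,380,260,7)
```

```text
[-0.50841837  0.04119091  0.08635442] [-1.37727397 -2.26819374  4.32879141] [575.19437961  66.72594281  62.37515879]
```

View pics/s23.png

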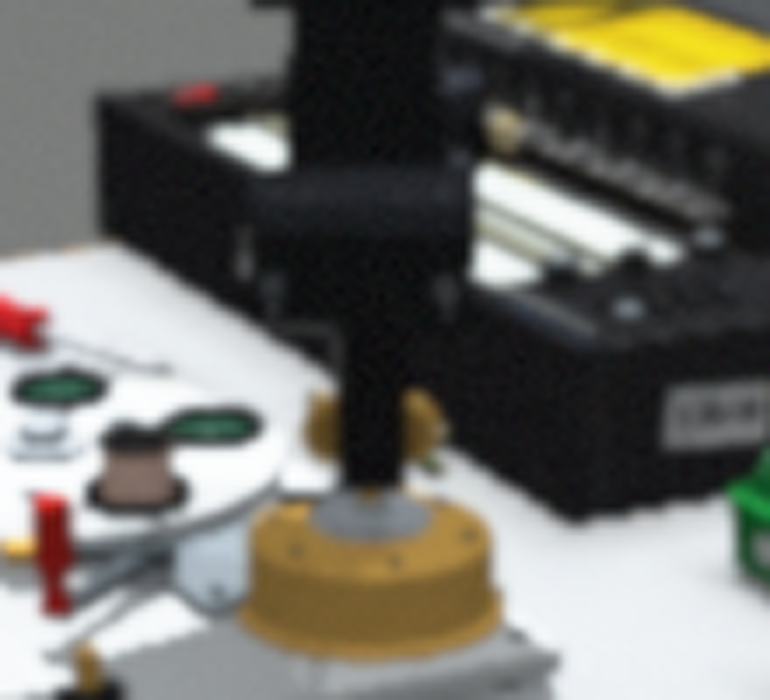

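Emit:
drive_tool(steps=[{"slide": [0,0,0],"dr": [0,0.1,0],"fingers": 0.004},{"slide": [0,0,0],"dr": [0,0.2,0],"fingers": 0.004},{"slide": [0,0,0],"dr": [0,0.3,0],"fingers": 0.004},{"slide": [0,0,0],"dr": [0,0.4,0],"fingers": 0.004},{"slide": [0,0,0],"dr": [0,0.5,0],"fingers": 0.004}])

```text
t: 19.73
eef_pos: [575.0, 66.5, 62.4]
tcp_rot: [-1.571, -0.0, -1.018]
ft_force: [-2.8, -4.1, 6.3]
opening: 0.093
```

Emit:
drive_tool(steps=[{"slide": [0,0,0],"dr": [0,0.1,0],"fingers": 0.004},{"slide": [0,0,0],"dr": [0,0.2,0],"fingers": 0.004},{"slide": [0,0,0],"dr": [0,0.3,0],"fingers": 0.004},{"slide": [0,0,0],"dr": [0,0.4,0],"fingers": 0.004},{"slide": [0,0,0],"dr": [0,0.5,0],"fingers": 0.004}])

```text
t: 20.15
eef_pos: [574.7, 66.5, 62.4]
tcp_rot: [-1.572, -0.001, -1.518]
ft_force: [-3.1, -5.0, 6.8]
opening: 0.092
```

Run:
```python
from h import *
s=env.state(); print(s['moment'],s['ft_force'],s['eef_pos'],s['joints'])
im=crop("side","s24",270,160,380,260,7)
```

```text
[-0.89408829  0.48251345  0.13223292] [-3.11277906 -5.03856221  6.7505173 ] [574.71854097  66.45969507  62.36542661] [ 1.30437428e-03  6.19225535e-01  1.81464856e+00 -1.07406258e-03
  7.08525126e-01 -5.04300104e-02]
```

View pics/s24.png

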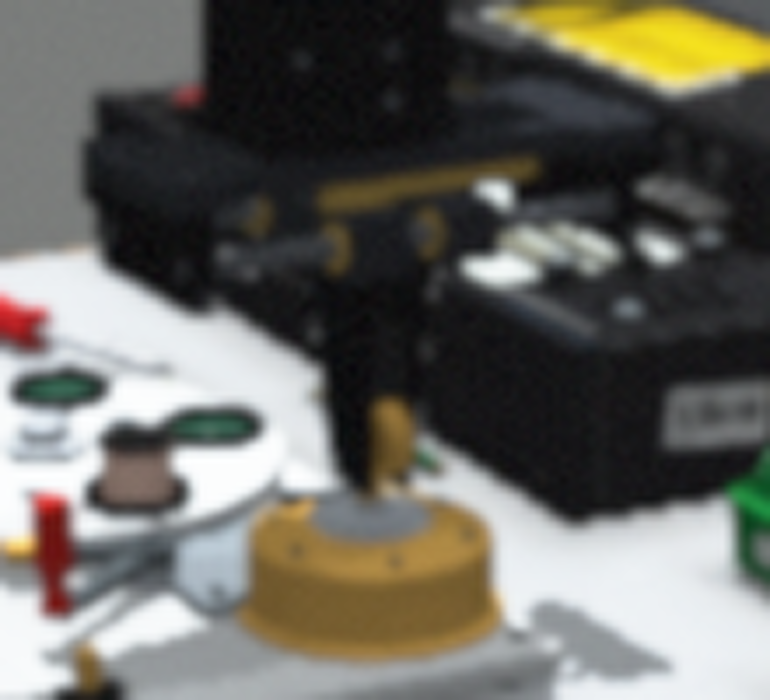

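Emit:
drive_tool(steps=[{"slide": [0,0,0],"dr": [0,0.1,0],"fingers": 0.004},{"slide": [0,0,0],"dr": [0,0.2,0],"fingers": 0.004},{"slide": [0,0,0],"dr": [0,0.3,0],"fingers": 0.004},{"slide": [0,0,0],"dr": [0,0.4,0],"fingers": 0.004},{"slide": [0,0,0],"dr": [0,0.5,0],"fingers": 0.004}])

```text
t: 20.62
eef_pos: [574.4, 66.5, 62.4]
tcp_rot: [-1.572, -0.001, -2.018]
ft_force: [-5.2, -4.1, 8.1]
opening: 0.092
```

Emit:
drive_tool(steps=[{"slide": [0,0,0],"dr": [0,0.1,0],"fingers": 0.004},{"slide": [0,0,0],"dr": [0,0.2,0],"fingers": 0.004},{"slide": [0,0,0],"dr": [0,0.3,0],"fingers": 0.004},{"slide": [0,0,0],"dr": [0,0.4,0],"fingers": 0.004},{"slide": [0,0,0],"dr": [0,0.5,0],"fingers": 0.004}])

```text
t: 21.03
eef_pos: [574.2, 66.7, 62.4]
tcp_rot: [-1.571, -0.002, -2.518]
ft_force: [-5.1, -3.7, 9.1]
opening: 0.087
```

Emit:
drive_tool(steps=[{"slide": [0,0,0],"dr": [0,0.1,0],"fingers": 0.004},{"slide": [0,0,0],"dr": [0,0.2,0],"fingers": 0.004},{"slide": [0,0,0],"dr": [0,0.3,0],"fingers": 0.004},{"slide": [0,0,0],"dr": [0,0.4,0],"fingers": 0.004},{"slide": [0,0,0],"dr": [0,0.5,0],"fingers": 0.004}])

```text
t: 21.45
eef_pos: [574.1, 66.9, 62.4]
tcp_rot: [-1.571, -0.002, -3.018]
ft_force: [-7.2, -1.5, 9.3]
opening: 0.093
```

Run:
```python
from h import *
s=env.state(); print(s['moment'],s['ft_force'],s['eef_pos'],s['joints'])
im=crop("side","s25",270,160,380,260,7)
```

```text
[-0.11294059  0.98002724  0.07513011] [-7.15581468 -1.5185715   9.28777867] [574.14488143  66.882845    62.35357294] [ 1.80032483e-03  6.19019799e-01  1.81520544e+00 -2.87498714e-04
  7.09360124e-01  1.44951639e+00]
```

View pics/s25.png

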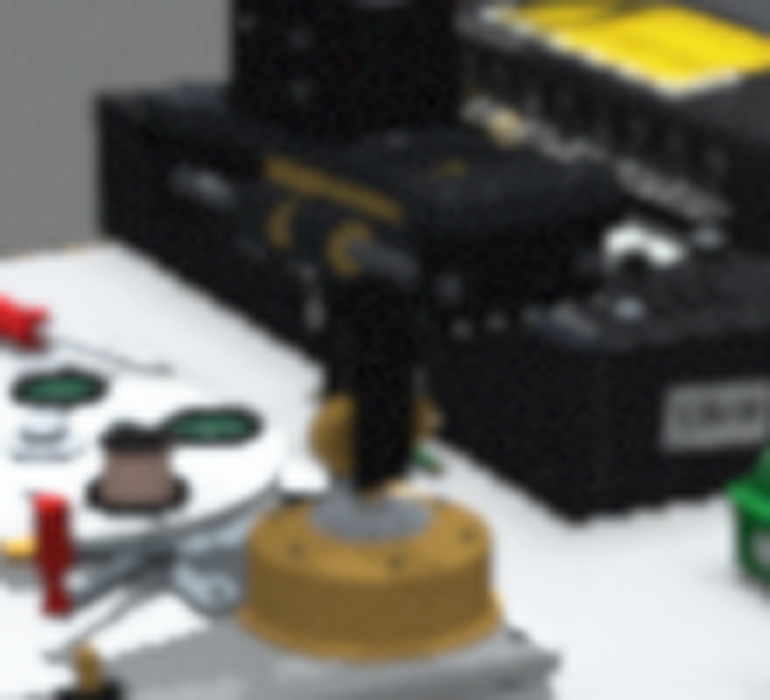

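Emit:
drive_tool(steps=[{"slide": [0.001,0,0],"dr": [0,0.1,0],"fingers": 0.004},{"slide": [0.001,0,0],"dr": [0,0.2,0],"fingers": 0.004},{"slide": [0.001,0,0],"dr": [0,0.3,0],"fingers": 0.004},{"slide": [0.001,0,0],"dr": [0,0.4,0],"fingers": 0.004},{"slide": [0.001,0,0],"dr": [0,0.5,0],"fingers": 0.004}])

```text
t: 21.92
eef_pos: [574.0, 67.1, 62.3]
tcp_rot: [-1.571, -0.0, 2.765]
ft_force: [-0.6, 2.3, 5.1]
opening: 0.094
```

Emit:
drive_tool(steps=[{"slide": [0,0,0],"dr": [0,0.1,0],"fingers": 0.004},{"slide": [0,0,0],"dr": [0,0.2,0],"fingers": 0.004},{"slide": [0,0,0],"dr": [0,0.3,0],"fingers": 0.004},{"slide": [0,0,0],"dr": [0,0.4,0],"fingers": 0.004},{"slide": [0,0,0],"dr": [0,0.5,0],"fingers": 0.004}])

```text
t: 22.33
eef_pos: [574.2, 67.4, 62.4]
tcp_rot: [-1.572, -0.0, 2.265]
ft_force: [-0.8, 3.3, 5.0]
opening: 0.088
```

Run:
```python
from h import *
s=env.state(); print(s['moment'],s['ft_force'],s['eef_pos'],s['joints'][5])
im=crop("side","s26",270,160,380,260,7)
```

```text
[0.78015584 0.1076799  0.11425942] [-0.77252224  3.26131355  4.99662702] [574.22961681  67.35729248  62.39378728] 2.449332807357844
```

View pics/s26.png

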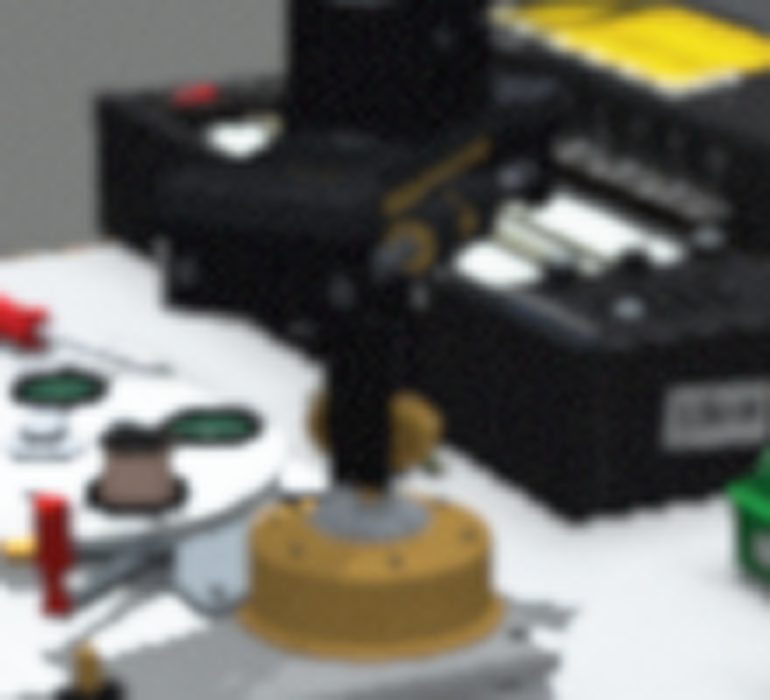

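Emit:
drive_tool(steps=[{"slide": [0,0,0],"dr": [0,0,0],"fingers": 0.02},{"slide": [0,0,0],"dr": [0,0,0],"fingers": 0.045},{"slide": [0,0,0],"dr": [0,0,0],"fingers": 0.045},{"slide": [0,-0.01,0],"dr": [0,0,0],"fingers": 0.045},{"slide": [0,-0.045,0],"dr": [0,0,0],"fingers": 0.045}])

```text
t: 22.8
eef_pos: [572.0, 66.8, 104.1]
tcp_rot: [-1.565, -0.005, 2.271]
ft_force: [-0.2, -0.5, 0.4]
opening: 0.388
```

Emit:
drive_tool(steps=[{"slide": [0,-0.01,0],"dr": [0,-0.12,0],"fingers": 0.045},{"slide": [0,-0.01,0],"dr": [0,-0.24,0],"fingers": 0.045},{"slide": [0,-0.01,0],"dr": [0,-0.36,0],"fingers": 0.045},{"slide": [0,-0.01,0],"dr": [0,-0.48,0],"fingers": 0.045},{"slide": [0,-0.01,0],"dr": [0,-0.6,0],"fingers": 0.045}])

```text
t: 23.22
eef_pos: [574.1, 66.9, 117.9]
tcp_rot: [-1.571, 0.001, 2.877]
ft_force: [-0.5, -0.1, 0.5]
opening: 0.471
```

Emit:
drive_tool(steps=[{"slide": [0,0,0],"dr": [0,-0.12,0],"fingers": 0.045},{"slide": [0,0,0],"dr": [0,-0.24,0],"fingers": 0.045},{"slide": [0,0,0],"dr": [0,-0.36,0],"fingers": 0.045},{"slide": [0,0,0],"dr": [0,-0.48,0],"fingers": 0.045},{"slide": [0,0,0],"dr": [0,-0.6,0],"fingers": 0.045}])

```text
t: 23.63
eef_pos: [574.1, 66.9, 117.8]
tcp_rot: [-1.571, 0.0, -2.807]
ft_force: [-0.7, -0.0, -0.5]
opening: 0.474
```

Emit:
drive_tool(steps=[{"slide": [0,0,0],"dr": [0,-0.12,0],"fingers": 0.045},{"slide": [0,0,0],"dr": [0,-0.24,0],"fingers": 0.045},{"slide": [0,0,0],"dr": [0,-0.36,0],"fingers": 0.045},{"slide": [0,0,0],"dr": [0,-0.48,0],"fingers": 0.045},{"slide": [0,0,0],"dr": [0,-0.6,0],"fingers": 0.045}])

```text
t: 24.05
eef_pos: [574.1, 66.9, 117.8]
tcp_rot: [-1.57, 0.0, -2.207]
ft_force: [0.6, 0.1, -0.1]
opening: 0.471
```

Emit:
drive_tool(steps=[{"slide": [0,0,0],"dr": [0,-0.12,0],"fingers": 0.045},{"slide": [0,0,0],"dr": [0,-0.24,0],"fingers": 0.045},{"slide": [0,0,0],"dr": [0,-0.36,0],"fingers": 0.045},{"slide": [0,0,0],"dr": [0,-0.48,0],"fingers": 0.045},{"slide": [0,0,0],"dr": [0,-0.6,0],"fingers": 0.045}])

```text
t: 24.47
eef_pos: [574.1, 66.9, 117.8]
tcp_rot: [-1.57, -0.0, -1.607]
ft_force: [0.7, -0.1, 1.2]
opening: 0.469
```

Emit:
drive_tool(steps=[{"slide": [0,0,0],"dr": [0,-0.12,0],"fingers": 0.045},{"slide": [0,0,0],"dr": [0,-0.24,0],"fingers": 0.045},{"slide": [0,0,0],"dr": [0,-0.36,0],"fingers": 0.045},{"slide": [0,0,0],"dr": [0,-0.48,0],"fingers": 0.045},{"slide": [0,0,0],"dr": [0,-0.6,0],"fingers": 0.045}])

```text
t: 24.88
eef_pos: [574.1, 66.9, 117.8]
tcp_rot: [-1.571, -0.0, -1.007]
ft_force: [-0.2, -0.6, -0.3]
opening: 0.475
```

Run:
```python
from h import *
go(574.2,67.1,62.4,-0.642)
im=crop("side","s27",290,195,360,250,11)
im=crop("top","t27",240,200,320,260,10)
```

```text
slide [-0.0001, 0.0554, 0.0001] dr [-0.0001, -0.3646, 0.0003] q6 end~ -0.81
```

View pics/s27.png

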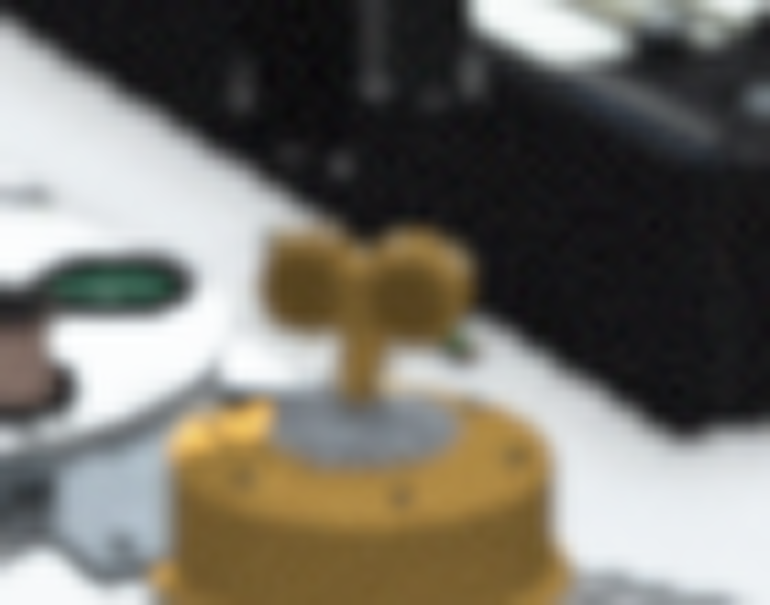

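View pics/t27.png

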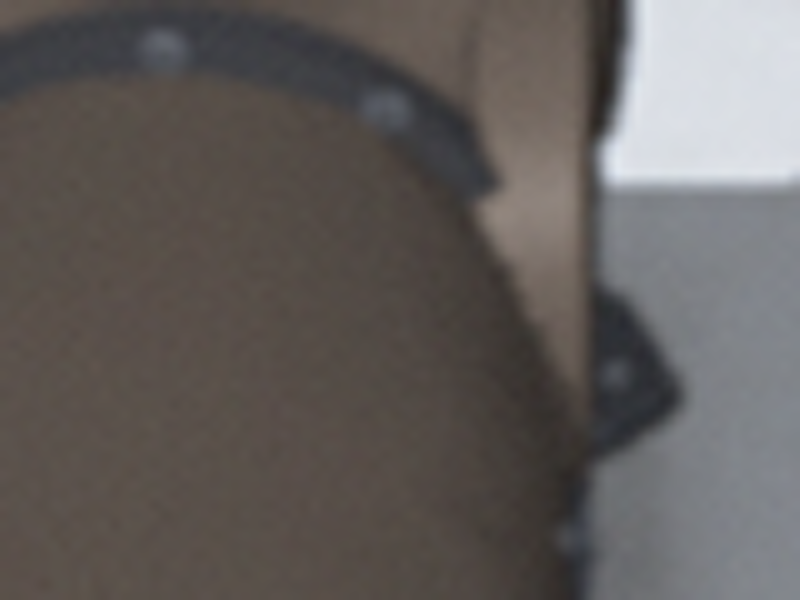

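Run:
```python
from h import *
print("meas",420/11-305/11,(285-280)/11)
for a in(-0.3,-0.5,-.642,-.8,-.95):
    d=11.5*np.array([np.cos(a),np.sin(a),0]); c=np.array([574,67,81])
    print(a,proj("side",c+d)-proj("side",c-d))
```

```text
meas 10.454545454545453 0.45454545454545453
-0.3 [ 9.74541997 -0.53812932]
-0.5 [9.88173011 0.10218269]
-0.642 [9.73910117 0.55583403]
-0.8 [9.35027509 1.04706125]
-0.95 [8.76539975 1.48947613]
```

Emit:
drive_tool(steps=[{"slide": [0,0.005,0],"dr": [0,-0.12,0],"fingers": 0.045},{"slide": [0,0.01,0],"dr": [0,-0.24,0],"fingers": 0.045},{"slide": [0,0.015,0],"dr": [0,-0.365,0],"fingers": 0.045},{"slide": [0,0.035,0],"dr": [0,-0.365,0],"fingers": 0.045},{"slide": [0,0.055,0],"dr": [0,-0.365,0],"fingers": 0.045}])

```text
t: 25.4
eef_pos: [574.7, 67.0, 62.6]
tcp_rot: [-1.569, -0.002, -0.652]
ft_force: [0.2, 0.7, -0.3]
opening: 0.471
```

Emit:
drive_tool(steps=[{"slide": [0,0,0],"dr": [0,0,0],"fingers": 0.02},{"slide": [0,0,0],"dr": [0,0,0],"fingers": 0.004},{"slide": [0,0,0],"dr": [0,0,0],"fingers": 0.004},{"slide": [0,0,0],"dr": [0,0,0],"fingers": 0.004},{"slide": [0,0,0],"dr": [0,0,0],"fingers": 0.004}])

```text
t: 25.82
eef_pos: [574.6, 67.0, 63.2]
tcp_rot: [-1.57, -0.001, -0.649]
ft_force: [-0.5, -0.9, 0.1]
opening: 0.181
```

Emit:
drive_tool(steps=[{"slide": [0,0,0],"dr": [0,0,0],"fingers": 0.004},{"slide": [0,0,0],"dr": [0,0,0],"fingers": 0.004},{"slide": [0,0,0],"dr": [0,0,0],"fingers": 0.004}])

```text
t: 26.07
eef_pos: [574.5, 67.1, 62.9]
tcp_rot: [-1.57, -0.001, -0.649]
ft_force: [-0.8, 1.0, 5.4]
opening: 0.088
```

Emit:
drive_tool(steps=[{"slide": [0,0,0],"dr": [0,0.1,0],"fingers": 0.004},{"slide": [0,0,0],"dr": [0,0.2,0],"fingers": 0.004},{"slide": [0,0,0],"dr": [0,0.3,0],"fingers": 0.004},{"slide": [0,0,0],"dr": [0,0.4,0],"fingers": 0.004},{"slide": [0,0,0],"dr": [0,0.5,0],"fingers": 0.004}])

```text
t: 26.48
eef_pos: [574.6, 67.1, 62.9]
tcp_rot: [-1.569, -0.001, -1.153]
ft_force: [-1.1, 1.2, 7.1]
opening: 0.094
```

Emit:
drive_tool(steps=[{"slide": [0,0,0],"dr": [0,0.1,0],"fingers": 0.004},{"slide": [0,0,0],"dr": [0,0.2,0],"fingers": 0.004},{"slide": [0,0,0],"dr": [0,0.3,0],"fingers": 0.004},{"slide": [0,0,0],"dr": [0,0.4,0],"fingers": 0.004},{"slide": [0,0,0],"dr": [0,0.5,0],"fingers": 0.004}])

```text
t: 26.9
eef_pos: [574.7, 67.1, 62.9]
tcp_rot: [-1.569, -0.0, -1.653]
ft_force: [0.7, 1.6, 7.2]
opening: 0.094
```

Emit:
drive_tool(steps=[{"slide": [0,0,0],"dr": [0,0.1,0],"fingers": 0.004},{"slide": [0,0,0],"dr": [0,0.2,0],"fingers": 0.004},{"slide": [0,0,0],"dr": [0,0.3,0],"fingers": 0.004},{"slide": [0,0,0],"dr": [0,0.4,0],"fingers": 0.004},{"slide": [0,0,0],"dr": [0,0.5,0],"fingers": 0.004}])

```text
t: 27.32
eef_pos: [574.7, 67.0, 63.0]
tcp_rot: [-1.569, 0.001, -2.153]
ft_force: [-0.2, 0.4, 6.4]
opening: 0.093
```

Emit:
drive_tool(steps=[{"slide": [0,0,0],"dr": [0,0.1,0],"fingers": 0.004},{"slide": [0,0,0],"dr": [0,0.2,0],"fingers": 0.004},{"slide": [0,0,0],"dr": [0,0.3,0],"fingers": 0.004},{"slide": [0,0,0],"dr": [0,0.4,0],"fingers": 0.004},{"slide": [0,0,0],"dr": [0,0.5,0],"fingers": 0.004}])

```text
t: 27.73
eef_pos: [574.7, 67.0, 63.0]
tcp_rot: [-1.57, 0.001, -2.653]
ft_force: [0.2, -0.4, 5.6]
opening: 0.091
```

Run:
```python
from h import *
s=env.state(); print(s['moment'],s['ft_force'],s['eef_pos'],s['joints'][5],s['tcp_rot'])
im=crop("side","s28",270,160,380,260,7)
```

```text
[-0.12209808  0.05784612  0.14992353] [ 0.17224183 -0.4380094   5.57983024] [574.69708399  66.99258156  62.95985113] 1.0849957241002741 [-1.56975620e+00  1.37462418e-03 -2.65343428e+00]
```

View pics/s28.png

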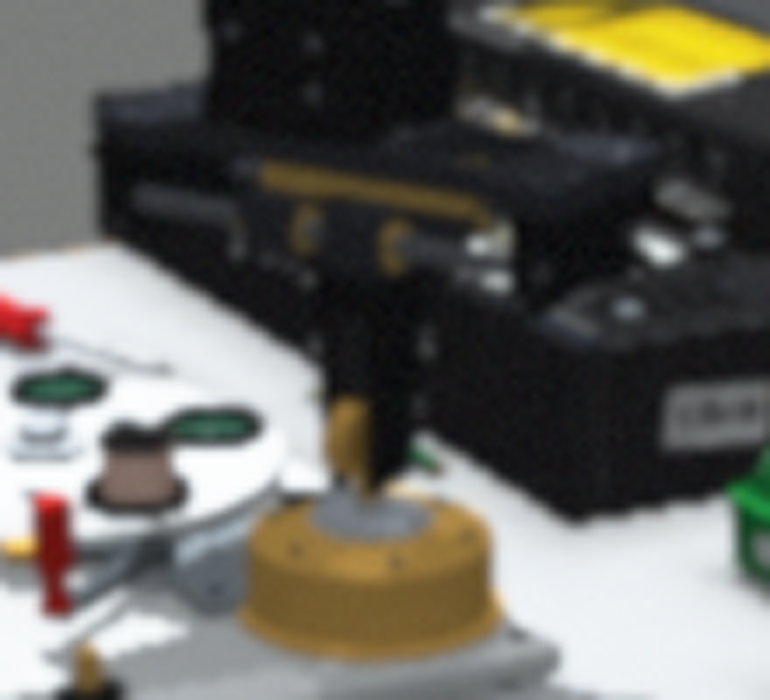

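Emit:
drive_tool(steps=[{"slide": [0,0,0],"dr": [0,0.06,0],"fingers": 0.004},{"slide": [0,0,0],"dr": [0,0.12,0],"fingers": 0.004},{"slide": [0,0,0],"dr": [0,0.16,0],"fingers": 0.004},{"slide": [0,0,0],"dr": [0,0.2,0],"fingers": 0.004}])

```text
t: 28.12
eef_pos: [574.7, 67.0, 62.9]
tcp_rot: [-1.57, 0.001, -2.85]
ft_force: [-1.0, -0.3, 5.7]
opening: 0.097
```

Run:
```python
from h import *
s=env.state(); print(s['moment'],s['ft_force'],s['eef_pos'],s['tau'][5],s['tcp_rot'])
```

```text
[-0.17630628  0.29545023  0.72799897] [-1.01003914 -0.25963457  5.74577141] [574.70834689  66.9558786   62.91380058] 0.00021283398382365704 [-1.56982420e+00  1.48440449e-03 -2.84978190e+00]
```

Emit:
drive_tool(steps=[{"slide": [0,0,0],"dr": [0,0.03,0],"fingers": 0.004},{"slide": [0,0,0],"dr": [0,0.03,0],"fingers": 0.004}])

```text
t: 28.28
eef_pos: [574.5, 66.9, 62.9]
tcp_rot: [-1.57, 0.001, -2.879]
ft_force: [0.1, -0.1, 6.1]
opening: 0.103
```

Run:
```python
from h import *
s=env.state(); print(s['moment'],s['tcp_rot'])
im=crop("side","s29",230,160,380,260,5)
```

```text
[-0.19437593  0.16193052  0.6059865 ] [-1.56977322e+00  1.15092631e-03 -2.87923633e+00]
```

Emit:
drive_tool(steps=[{"slide": [0,0,0],"dr": [0,0,0],"fingers": 0.02},{"slide": [0,0,0],"dr": [0,0,0],"fingers": 0.045},{"slide": [0,0,0],"dr": [0,0,0],"fingers": 0.045},{"slide": [0,-0.02,0],"dr": [0,0,0],"fingers": 0.045},{"slide": [0,-0.06,0],"dr": [0,0,0],"fingers": 0.045}])

```text
t: 28.75
eef_pos: [572.1, 66.9, 119.0]
tcp_rot: [-1.573, -0.008, -2.879]
ft_force: [0.8, -0.6, -0.5]
opening: 0.395
```

Emit:
drive_tool(steps=[{"slide": [0,-0.03,0],"dr": [0,0,0],"fingers": 0.04},{"slide": [0,-0.06,0],"dr": [0,0,0],"fingers": 0.03},{"slide": [0,-0.06,0],"dr": [0,0,0],"fingers": 0.03}])

```text
t: 29.0
eef_pos: [576.1, 67.1, 187.5]
tcp_rot: [-1.569, 0.008, -2.879]
ft_force: [0.8, 0.2, 0.3]
opening: 0.341
```

Run:
```python
from h import *
im=crop("side","s30",230,170,340,250,7)
im2=cv2.resize(im[195:250,290:360],None,fx=11,fy=11,interpolation=cv2.INTER_CUBIC); cv2.imwrite("pics/s30k.png",im2[:,:,::-1])
for n,x in(("knob",(483,337.6,87)),): print(proj("side",x))
```

```text
[247.21445889 195.10004603]
```

View pics/s30.png

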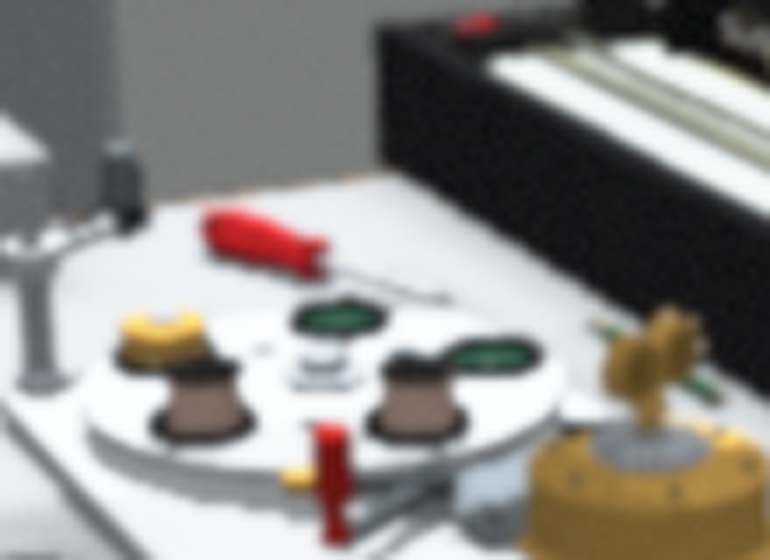

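View pics/s30k.png

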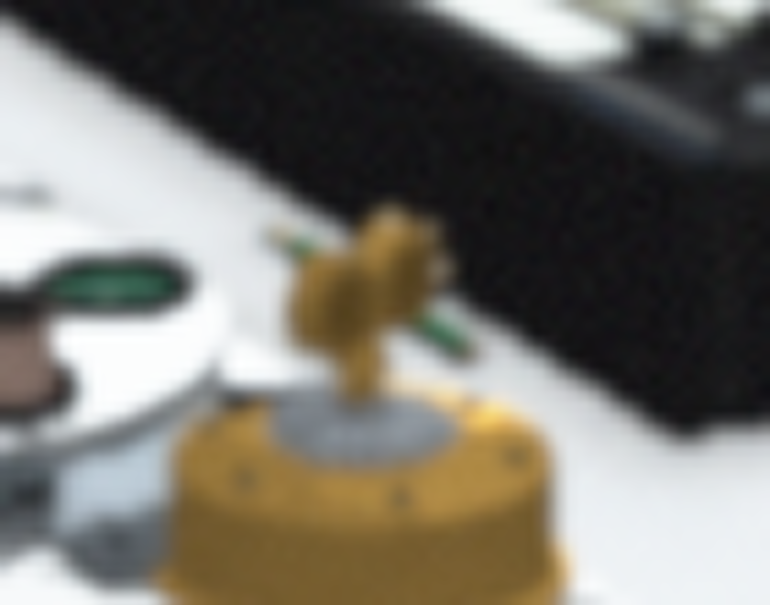

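Run:
```python
from h import *
for a in(.3,.48,.63,.8):
    d=11.5*np.array([np.cos(a),np.sin(a),0]); c=np.array([574,67,81])
    print(a,proj("side",c+d)-proj("side",c-d))
im=cv2.imread("pics/top0.png")
c=cv2.resize(im[255:300,135:195],None,fx=13,fy=13,interpolation=cv2.INTER_CUBIC);cv2.imwrite("pics/pt.png",c)
go(483,338.5,140,-3.0)
```

```text
0.3 [ 7.10397682 -2.23359837]
0.48 [ 5.75822951 -2.61143094]
0.63 [ 4.49255885 -2.86227659]
0.8 [ 2.93773827 -3.06861478]
slide [0.0187, 0.0444, -0.2861] dr [-0.0011, 0.1211, -0.0051] q6 end~ 2.04
```

View pics/pt.png

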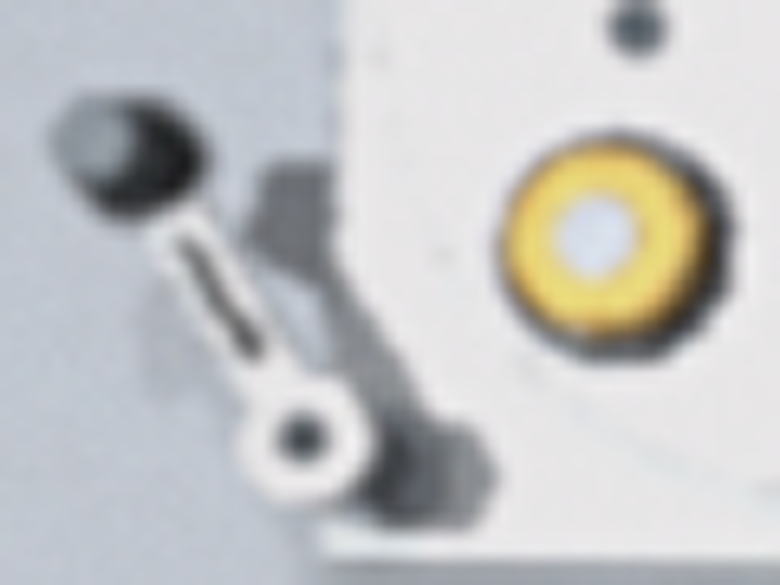

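Run:
```python
from h import *
print(ray("top",142.3,266.2,99),ray("top",146,267.7,76),ray("top",158.2,288.7,76))
print(tri((142.3,266.2),(247.2,190.3)))
k=(483.5,339,87)
print(proj("side",(483.5,341,99)),proj("side",(483.5,341,75)),"meas top (247.2,190.3) bottom ~ (248,202)")
```

```text
[482.57903652 343.3353822   99.        ] [482.38426735 341.6979671   76.        ] [436.73831336 313.00106705  76.        ]
[483.67206816 343.10556284  98.89090538]
[246.73481477 190.51990598] [247.25730902 199.0022362 ] meas top (247.2,190.3) bottom ~ (248,202)
```

Emit:
drive_tool(steps=[{"slide": [0.004,0,-0.035],"dr": [0,0.06,0],"fingers": 0.045},{"slide": [0.008,0,-0.07],"dr": [0,0.12,0],"fingers": 0.045},{"slide": [0.012,0,-0.105],"dr": [0,0.12,0],"fingers": 0.045},{"slide": [0.016,0,-0.14],"dr": [0,0.12,0],"fingers": 0.045},{"slide": [0.018,0,-0.175],"dr": [0,0.12,0],"fingers": 0.045}])

```text
t: 29.47
eef_pos: [509.8, 232.5, 180.8]
tcp_rot: [-1.57, -0.002, -2.999]
ft_force: [-0.2, -0.1, -0.3]
opening: 0.472
```

Run:
```python
from h import *
go(483,344,140,-3.0)
```

```text
slide [0.0106, 0.0408, -0.1142] dr [-0.0004, 0.0007, 0.0021] q6 end~ 2.05
```

Emit:
drive_tool(steps=[{"slide": [0.003,0,-0.035],"dr": [0,0,0],"fingers": 0.045},{"slide": [0.006,0,-0.07],"dr": [0,0,0],"fingers": 0.045},{"slide": [0.009,0.02,-0.1],"dr": [0,0,0],"fingers": 0.045},{"slide": [0.0106,0.04,-0.114],"dr": [0,0,0],"fingers": 0.045},{"slide": [0.0106,0.055,-0.114],"dr": [0,0,0],"fingers": 0.045}])

```text
t: 29.88
eef_pos: [482.6, 345.0, 124.4]
tcp_rot: [-1.57, -0.002, -2.996]
ft_force: [0.2, 0.2, -0.9]
opening: 0.473
```

Emit:
drive_tool(steps=[{"slide": [0,0,0],"dr": [0,0,0],"fingers": 0.045},{"slide": [0,0,0],"dr": [0,0,0],"fingers": 0.045}])

```text
t: 30.05
eef_pos: [483.9, 342.4, 125.8]
tcp_rot: [-1.57, -0.003, -2.999]
ft_force: [0.3, 0.5, -0.3]
opening: 0.472
```

Run:
```python
from h import *
im=crop("side","s31",210,120,320,220,7)
go(483,344,80,-3.0)
print(proj("side",env.state()['eef_pos']))
```

```text
slide [0.0013, 0.0469, -0.0019] dr [-0.0005, 0.0008, 0.0009] q6 end~ 2.05
[246.35793304 180.36959401]
```

View pics/s31.png

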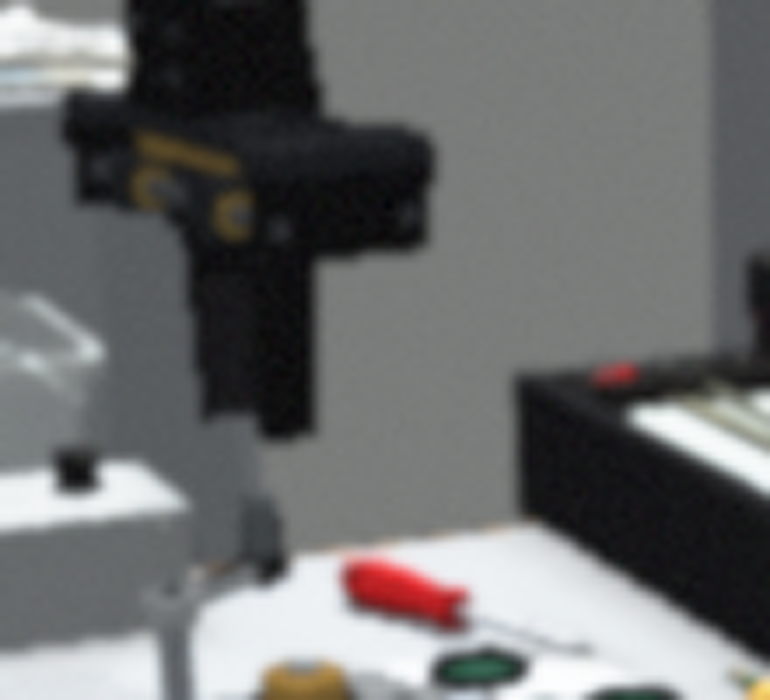

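Emit:
drive_tool(steps=[{"slide": [0.001,0.015,-0.001],"dr": [0,0,0],"fingers": 0.045},{"slide": [0.001,0.03,-0.001],"dr": [0,0,0],"fingers": 0.045},{"slide": [0.001,0.042,-0.001],"dr": [0,0,0],"fingers": 0.045},{"slide": [0.001,0.046,-0.001],"dr": [0,0,0],"fingers": 0.045},{"slide": [0.001,0.046,-0.001],"dr": [0,0,0],"fingers": 0.03}])

```text
t: 30.52
eef_pos: [483.7, 342.9, 81.1]
tcp_rot: [-1.571, -0.0, -3.0]
ft_force: [-1.1, 0.1, 0.2]
opening: 0.442
```

Emit:
drive_tool(steps=[{"slide": [0,0,0],"dr": [0,0,0],"fingers": 0.02},{"slide": [0,0,0],"dr": [0,0,0],"fingers": 0.01},{"slide": [0,0,0],"dr": [0,0,0],"fingers": 0.008},{"slide": [0,0,0],"dr": [0,0,0],"fingers": 0.008},{"slide": [0,0,0],"dr": [0,0,0],"fingers": 0.008}])

```text
t: 30.93
eef_pos: [483.9, 343.8, 81.7]
tcp_rot: [-1.571, 0.002, -2.999]
ft_force: [0.4, 1.2, 3.3]
opening: 0.148
```

Run:
```python
from h import *
im=crop("side","s32",210,120,320,220,7)
s=env.state(); print(s['eef_pos'],s['ft_force'],s['opening'])
```

```text
[483.85863916 343.80580702  81.70413237] [0.58182124 0.28661903 2.97672525] 0.14865626054197903
```

View pics/s32.png

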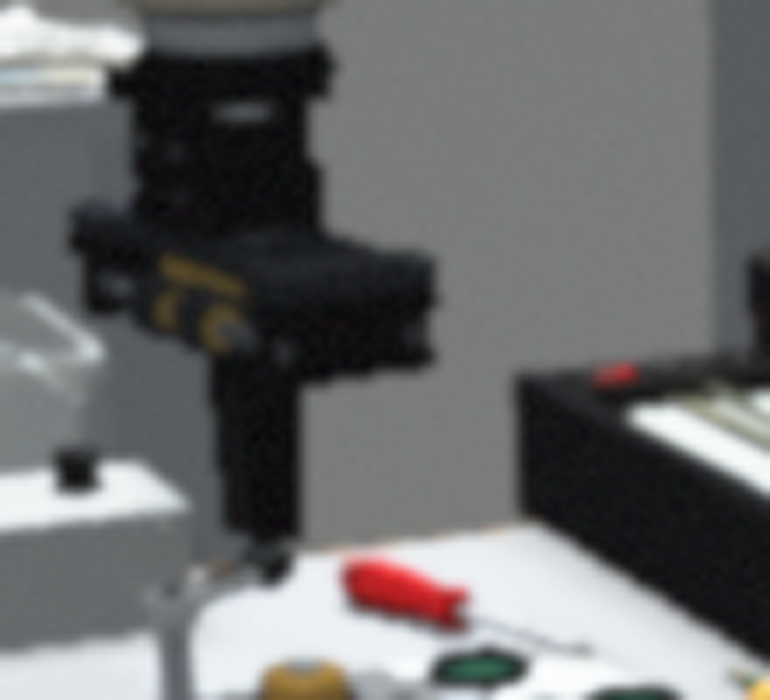

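Run:
```python
from h import *
from scipy.spatial.transform import Rotation as Ro
s=env.state();R=Ro.from_euler('xyz',s['tcp_rot'])
P=np.array([437.2,313.5]);p=s['eef_pos']
a0=np.arctan2(*(p[:2]-P)[::-1]); r=np.hypot(*(p[:2]-P)); print(np.degrees(a0),r)
for d in range(8,89,8):
    a=a0-np.radians(d); w=np.r_[P+r*np.array([np.cos(a),np.sin(a)]),p[2]]
    print(d,w.round(1),(R.inv().apply(w-p)/1000).round(4).tolist())
```

```text
33.004605522060075 55.636953071774506
8 [487.6 337.   81.7] [-0.0028, 0.0, 0.0073]
16 [490.4 329.8  81.7] [-0.0045, -0.0, 0.0148]
24 [492.2 322.2  81.7] [-0.0051, -0.0, 0.0226]
32 [492.8 314.5  81.7] [-0.0047, -0.0, 0.0303]
40 [492.4 306.7  81.7] [-0.0032, -0.0, 0.0379]
48 [490.9 299.1  81.7] [-0.0006, -0.0, 0.0453]
56 [488.4 291.8  81.7] [0.0029, -0.0, 0.0522]
64 [484.9 284.8  81.7] [0.0074, -0.0, 0.0585]
72 [480.4 278.5  81.7] [0.0127, -0.0, 0.0642]
80 [475.1 272.8  81.7] [0.0187, -0.0001, 0.069]
88 [469.1 267.9  81.7] [0.0254, -0.0001, 0.073]
```

Emit:
drive_tool(steps=[{"slide": [-0.0028,0,0.0073],"dr": [0,0,0],"fingers": 0.008},{"slide": [-0.0045,0,0.0148],"dr": [0,0,0],"fingers": 0.008},{"slide": [-0.0051,0,0.0226],"dr": [0,0,0],"fingers": 0.008},{"slide": [-0.0047,0,0.0303],"dr": [0,0,0],"fingers": 0.008},{"slide": [-0.0032,0,0.0379],"dr": [0,0,0],"fingers": 0.008}])

```text
t: 31.4
eef_pos: [494.2, 307.2, 81.7]
tcp_rot: [-1.573, 0.005, -3.0]
ft_force: [3.3, 5.2, -2.1]
opening: 0.15
```

Run:
```python
from h import *
im=crop("side","s33",210,140,320,240,7)
s=env.state(); print(s['eef_pos'],s['ft_force'],s['opening'])
```

```text
[493.74437702 305.85461741  81.69657078] [ 7.10830882 -0.27386452  0.70697019] 0.14441921888245524
```

View pics/s33.png

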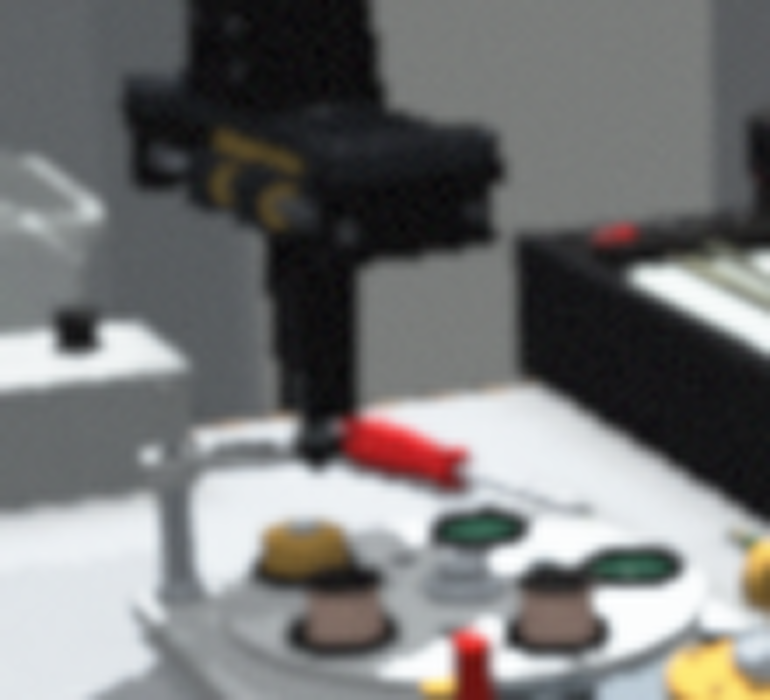

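Run:
```python
from h import *
from scipy.spatial.transform import Rotation as Ro
s=env.state();R=Ro.from_euler('xyz',s['tcp_rot']); print(s['eef_pos'],s['ft_force'])
P=np.array([438.3,313.5]);p=np.array([492.4,306.7,81.7])
for d in (-15,-23,-31,-39,-45,-50,-54):
    a=np.radians(d); w=np.r_[P+56*np.array([np.cos(a),np.sin(a)]),p[2]]
    print(d,w.round(1),(R.inv().apply(w-p)/1000).round(4).tolist())
```

```text
[493.74437702 305.85461741  81.69657078] [ 7.10830882 -0.27386452  0.70697019]
-15 [492.4 299.   81.7] [0.0011, -0.0, 0.0076]
-23 [489.8 291.6  81.7] [0.0047, -0.0, 0.0146]
-31 [486.3 284.7  81.7] [0.0092, -0.0001, 0.021]
-39 [481.8 278.3  81.7] [0.0145, -0.0001, 0.0267]
-45 [477.9 273.9  81.7] [0.019, -0.0001, 0.0304]
-50 [474.3 270.6  81.7] [0.023, -0.0001, 0.0332]
-54 [471.2 268.2  81.7] [0.0264, -0.0002, 0.0351]
```

Emit:
drive_tool(steps=[{"slide": [0.0011,0,0.0076],"dr": [0,0,0],"fingers": 0.008},{"slide": [0.0047,0,0.0146],"dr": [0,0,0],"fingers": 0.008},{"slide": [0.0092,0,0.021],"dr": [0,0,0],"fingers": 0.008},{"slide": [0.0145,0,0.0267],"dr": [0,0,0],"fingers": 0.008},{"slide": [0.0145,0,0.0267],"dr": [0,0,0],"fingers": 0.008}])

```text
t: 31.87
eef_pos: [481.7, 277.6, 81.6]
tcp_rot: [-1.571, 0.001, -3.0]
ft_force: [1.3, 1.8, 2.5]
opening: 0.149
```

Run:
```python
from h import *
im=crop("side","s34",210,140,320,240,7)
s=env.state(); print(s['eef_pos'],s['ft_force'],s['opening'])
```

```text
[481.85608785 277.84245746  81.59353275] [1.24587868 0.40368537 3.4989335 ] 0.14953565367868374
```

View pics/s34.png

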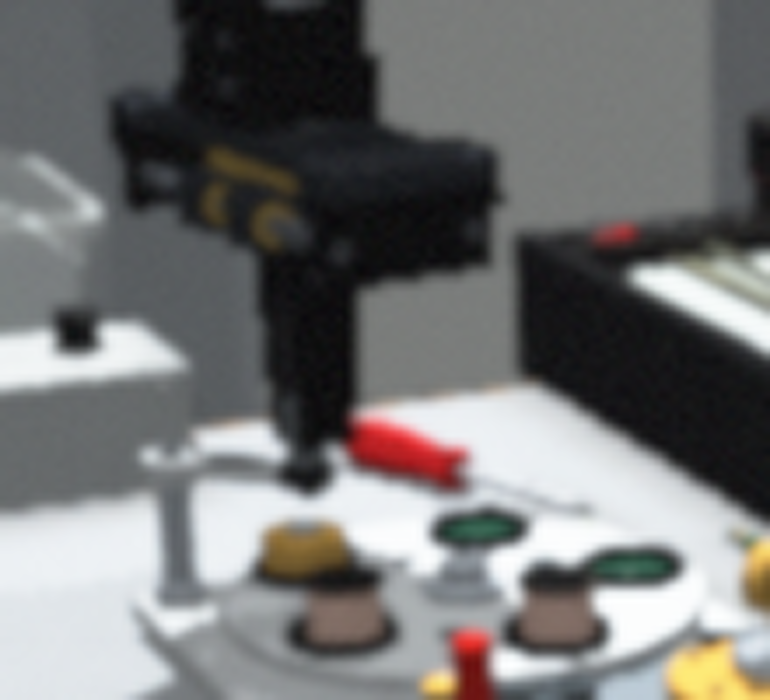

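Emit:
drive_tool(steps=[{"slide": [0.0023,0,0.002],"dr": [0,0,0],"fingers": 0.008},{"slide": [0.0045,0,0.0037],"dr": [0,0,0],"fingers": 0.008},{"slide": [0.0065,0,0.0052],"dr": [0,0,0],"fingers": 0.008},{"slide": [0.0065,0,0.0052],"dr": [0,0,0],"fingers": 0.008}])

```text
t: 32.25
eef_pos: [478.3, 274.4, 81.7]
tcp_rot: [-1.575, 0.007, -3.0]
ft_force: [9.7, 17.4, -3.4]
opening: 0.149
```

Run:
```python
from h import *
s=env.state(); print(s['eef_pos'],s['ft_force'],s['opening'])
```

```text
[478.30743094 274.39112927  81.66347824] [ 9.67367262 17.35733602 -3.41850178] 0.14904968868685237
```

Emit:
drive_tool(steps=[{"slide": [0.0012,0,0.0012],"dr": [0,0,0],"fingers": 0.008},{"slide": [0.0012,0,0.0012],"dr": [0,0,0],"fingers": 0.008}])

```text
t: 32.42
eef_pos: [478.3, 274.2, 81.7]
tcp_rot: [-1.576, 0.01, -3.0]
ft_force: [11.9, 26.1, -8.6]
opening: 0.148
```

Emit:
drive_tool(steps=[{"slide": [0,0,0],"dr": [0,0,0],"fingers": 0.03},{"slide": [0,0,0],"dr": [0,0,0],"fingers": 0.04},{"slide": [0,0,0],"dr": [0,0,0],"fingers": 0.04},{"slide": [0,-0.02,0],"dr": [0,0,0],"fingers": 0.04},{"slide": [0,-0.06,0],"dr": [0,0,0],"fingers": 0.04}])

```text
t: 32.83
eef_pos: [472.5, 269.4, 138.0]
tcp_rot: [-1.568, -0.009, -2.999]
ft_force: [0.7, 0.9, 0.6]
opening: 0.41
```

Emit:
drive_tool(steps=[{"slide": [0,-0.03,0],"dr": [0,0,0],"fingers": 0.04},{"slide": [0,-0.05,0.03],"dr": [0,0,0],"fingers": 0.04},{"slide": [0,-0.05,0.06],"dr": [0,0,0],"fingers": 0.04},{"slide": [0,-0.05,0.1],"dr": [0,0,0],"fingers": 0.04},{"slide": [0,-0.05,0.14],"dr": [0,0,0],"fingers": 0.04}])

```text
t: 33.25
eef_pos: [494.0, 130.6, 191.3]
tcp_rot: [-1.57, -0.001, -2.997]
ft_force: [1.0, 0.2, 0.7]
opening: 0.425
```

Run:
```python
from h import *
im=crop("side","s35",220,160,340,250,6)
go(468,82,100,-3.1416)
```

```text
slide [0.0326, 0.0911, 0.0387] dr [-0.002, 0.1413, 0.0011] q6 end~ 1.74
```

View pics/s35.png

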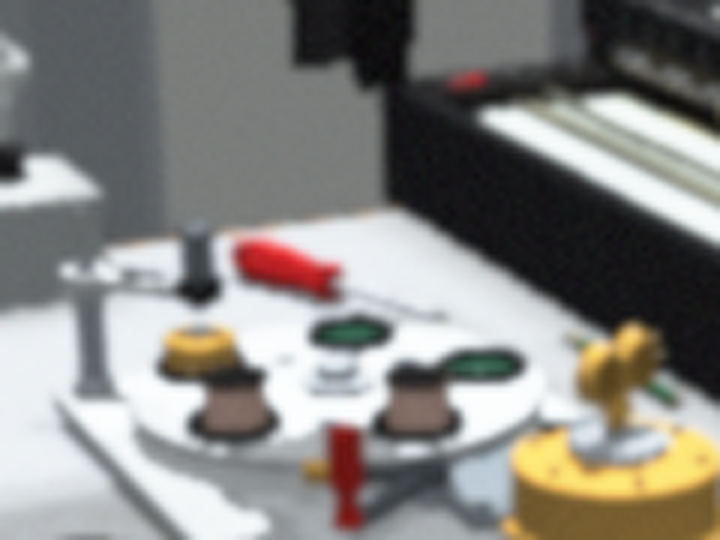

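Emit:
drive_tool(steps=[{"slide": [0,0,0.04],"dr": [0,0,0],"fingers": 0.04},{"slide": [0,0,0.08],"dr": [0,0,0],"fingers": 0.04},{"slide": [0,0,0.12],"dr": [0,0,0],"fingers": 0.04},{"slide": [0,0,0.16],"dr": [0,0,0],"fingers": 0.04},{"slide": [0,0,0.2],"dr": [0,0,0],"fingers": 0.04}])

```text
t: 33.72
eef_pos: [522.4, -68.0, 190.9]
tcp_rot: [-1.571, -0.001, -2.999]
ft_force: [1.3, 0.7, 0.3]
opening: 0.423
```

Emit:
drive_tool(steps=[{"slide": [0,0,0.04],"dr": [0,0,0],"fingers": 0.04},{"slide": [0,0,0.08],"dr": [0,0,0],"fingers": 0.04},{"slide": [0,0,0.12],"dr": [0,0,0],"fingers": 0.04},{"slide": [0,0,0.15],"dr": [0,0,0],"fingers": 0.04},{"slide": [0,0,0.15],"dr": [0,0,0],"fingers": 0.04}])

```text
t: 34.13
eef_pos: [544.3, -219.4, 190.4]
tcp_rot: [-1.57, -0.001, -3.003]
ft_force: [-0.8, 0.9, -0.0]
opening: 0.42
```

Run:
```python
from h import *
im=crop("top","t36",140,195,310,310,4.7)
print(env.state()['eef_pos'])
```

```text
[ 543.82158868 -216.91634082  190.27117173]
```

View pics/t36.png

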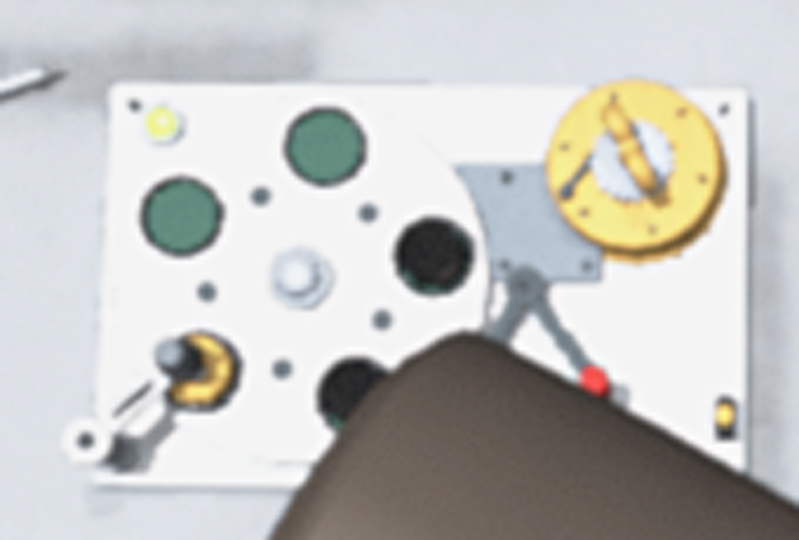

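Run:
```python
from h import *
k=ray("top",266.4,275.9,70); print("knob",k)
im=cv2.imread("pics/s35_full.png"); h=cv2.cvtColor(im,cv2.COLOR_BGR2HSV)
r=((h[...,0]<8)|(h[...,0]>172))&(h[...,1]>110); r[:225]=0;r[255:]=0;r[:,:268]=0;r[:,285:]=0
ys,xs=np.where(r); print("red",ys.min(),ys.max(),xs.mean(),ys.mean(), ray("side",xs.mean(),ys.min()+1,70))
for z in(30,40,50): print("piv",z,ray("top",251.3,255.6,z), np.hypot(*(ray("top",251.3,255.6,z)-k)[:2]))
print(tri((266.4,275.9),(xs.mean(),ys.min()+1)))
```

```text
knob [466.63904145  80.11990022  70.        ]
red 231 247 277.3098591549296 238.66197183098592 [465.18838241  72.95222376  70.        ]
piv 30 [517.53467347 118.03575103  30.        ] 63.46634620979786
piv 40 [516.01103855 117.07277765  40.        ] 61.669354201917955
piv 50 [514.48740364 116.10980426  50.        ] 59.87268957001766
[467.32802631  80.19876819  67.16272963]
```

Run:
```python
from h import *
go(467,82,130,-2.13)
```

```text
slide [0.0345, 0.0605, -0.3067] dr [0.0013, -0.8722, 0.0013] q6 end~ 0.73
```

Emit:
drive_tool(steps=[{"slide": [0.004,0,-0.035],"dr": [0,-0.1,0],"fingers": 0.035},{"slide": [0.008,0,-0.07],"dr": [0,-0.2,0],"fingers": 0.035},{"slide": [0.012,0,-0.105],"dr": [0,-0.3,0],"fingers": 0.035},{"slide": [0.016,0,-0.14],"dr": [0,-0.4,0],"fingers": 0.035},{"slide": [0.02,0,-0.175],"dr": [0,-0.5,0],"fingers": 0.035}])

```text
t: 34.6
eef_pos: [498.1, -41.7, 190.9]
tcp_rot: [-1.572, -0.001, -2.493]
ft_force: [0.2, -0.6, -0.1]
opening: 0.366
```

Run:
```python
from h import *
go(467,82,130,-2.13)
```

```text
slide [-0.05, 0.061, -0.1174] dr [0.0011, -0.3633, 0.0008] q6 end~ 0.73
```

Emit:
drive_tool(steps=[{"slide": [-0.013,0,-0.03],"dr": [0,-0.1,0],"fingers": 0.035},{"slide": [-0.026,0,-0.06],"dr": [0,-0.2,0],"fingers": 0.035},{"slide": [-0.038,0.02,-0.09],"dr": [0,-0.3,0],"fingers": 0.035},{"slide": [-0.05,0.04,-0.1174],"dr": [0,-0.363,0],"fingers": 0.035},{"slide": [-0.05,0.061,-0.1174],"dr": [0,-0.363,0],"fingers": 0.035}])

```text
t: 35.02
eef_pos: [466.9, 84.2, 129.8]
tcp_rot: [-1.571, -0.0, -2.127]
ft_force: [0.8, -0.3, 0.0]
opening: 0.366
```

Emit:
drive_tool(steps=[{"slide": [0,0.015,0],"dr": [0,0,0],"fingers": 0.035},{"slide": [0,0.03,0],"dr": [0,0,0],"fingers": 0.035},{"slide": [0,0.03,0],"dr": [0,0,0],"fingers": 0.035}])

```text
t: 35.27
eef_pos: [467.3, 80.7, 98.0]
tcp_rot: [-1.575, -0.003, -2.134]
ft_force: [-0.6, 0.9, -0.9]
opening: 0.365
```

Run:
```python
from h import *
im=crop("side","s37",230,160,340,250,7)
go(467,82,52,-2.13); print(env.state()['eef_pos'])
```

```text
slide [-0.0008, 0.0473, -0.0015] dr [0.0028, -0.0047, 0.0021] q6 end~ 0.73
[467.95539422  80.50775243  99.29556787]
```

View pics/s37.png

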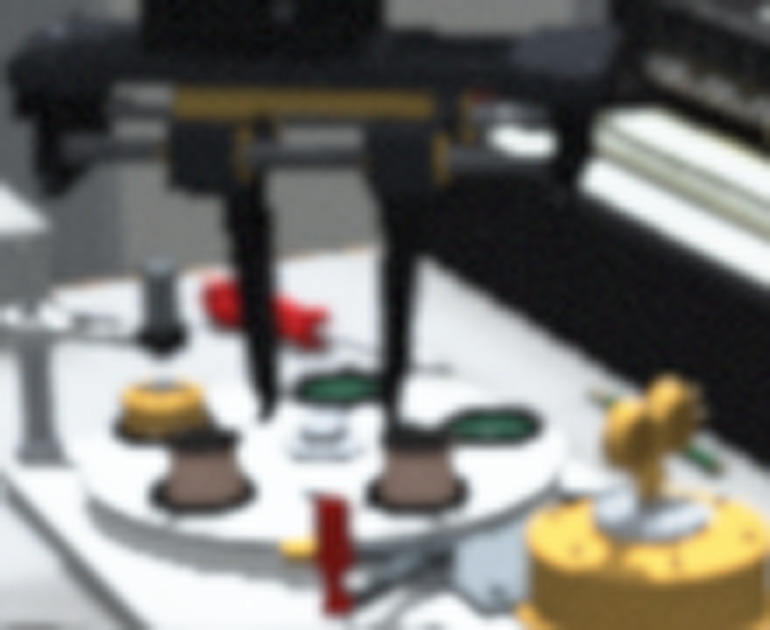

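Emit:
drive_tool(steps=[{"slide": [-0.001,0.015,-0.001],"dr": [0,0,0],"fingers": 0.035},{"slide": [-0.001,0.03,-0.001],"dr": [0,0,0],"fingers": 0.035},{"slide": [-0.001,0.042,-0.001],"dr": [0,0,0],"fingers": 0.035},{"slide": [-0.001,0.047,-0.001],"dr": [0,0,0],"fingers": 0.035},{"slide": [-0.001,0.047,-0.001],"dr": [0,0,0],"fingers": 0.035}])

```text
t: 35.73
eef_pos: [468.7, 81.4, 53.1]
tcp_rot: [-1.572, -0.001, -2.136]
ft_force: [-0.7, 0.5, 0.4]
opening: 0.374
```

Run:
```python
from h import *
im=crop("side","s38",230,160,340,250,7)
s=env.state(); print(s['eef_pos'],s['ft_force'])
```

```text
[469.02481314  81.34443448  53.58720257] [0.23972328 0.17846651 0.77071461]
```

View pics/s38.png

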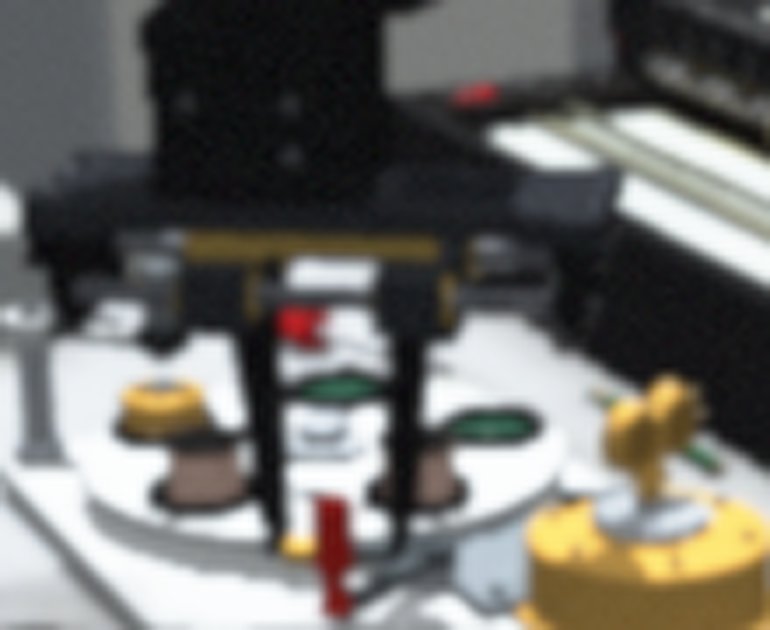

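Emit:
drive_tool(steps=[{"slide": [0,0,0],"dr": [0,0,0],"fingers": 0.025},{"slide": [0,0,0],"dr": [0,0,0],"fingers": 0.015},{"slide": [0,0,0],"dr": [0,0,0],"fingers": 0.01},{"slide": [0,0,0],"dr": [0,0,0],"fingers": 0.008},{"slide": [0,0,0],"dr": [0,0,0],"fingers": 0.008}])

```text
t: 36.2
eef_pos: [469.0, 81.2, 53.5]
tcp_rot: [-1.571, -0.0, -2.136]
ft_force: [-1.8, -0.3, 4.7]
opening: 0.141
```

Run:
```python
from h import *
from scipy.spatial.transform import Rotation as Ro
s=env.state();R=Ro.from_euler('xyz',s['tcp_rot']); p=s['eef_pos']; print(p,s['ft_force'],s['opening'],s['tcp_rot'])
P=np.array([516.5,118.5]); a0=np.arctan2(*(p[:2]-P)[::-1]); r=np.hypot(*(p[:2]-P)); print(np.degrees(a0),r); r=62;
for d in range(6,55,6):
    a=a0+np.radians(d); w=np.r_[P+r*np.array([np.cos(a),np.sin(a)]),p[2]]
    print(d,w.round(1),(R.inv().apply(w-p)/1000).round(4).tolist())
```

```text
[468.97764537  81.17079798  53.45344191] [-1.79763857 -0.31003935  4.72310935] 0.14072379084458103 [-1.57066293e+00 -1.08813515e-04 -2.13572921e+00]
-141.85007282465708 60.43048495976009
6 [472.   75.3  53.5] [0.0033, 0.0, 0.0057]
12 [476.8  70.9  53.5] [0.0045, 0.0, 0.0121]
18 [482.   67.   53.5] [0.005, 0.0, 0.0186]
24 [487.5  63.7  53.5] [0.0048, 0.0, 0.025]
30 [493.4  61.   53.5] [0.004, 0.0, 0.0315]
36 [499.6  58.9  53.5] [0.0025, 0.0, 0.0378]
42 [505.9  57.4  53.5] [0.0003, 0.0, 0.0439]
48 [512.3  56.6  53.5] [-0.0025, 0.0, 0.0498]
54 [518.8  56.5  53.5] [-0.0059, 0.0, 0.0553]
```

Emit:
drive_tool(steps=[{"slide": [0.002,0,0.0057],"dr": [0,0,0],"fingers": 0.008},{"slide": [0.003,0,0.0121],"dr": [0,0,0],"fingers": 0.008},{"slide": [0.0035,0,0.0186],"dr": [0,0,0],"fingers": 0.008},{"slide": [0.0033,0,0.025],"dr": [0,0,0],"fingers": 0.008},{"slide": [0.0025,0,0.0315],"dr": [0,0,0],"fingers": 0.008}])

```text
t: 36.62
eef_pos: [494.3, 61.9, 53.3]
tcp_rot: [-1.572, -0.0, -2.136]
ft_force: [-3.9, 0.3, 9.7]
opening: 0.144
```

Emit:
drive_tool(steps=[{"slide": [-0.0015,0,0.0063],"dr": [0,0,0],"fingers": 0.008},{"slide": [-0.0037,0,0.0124],"dr": [0,0,0],"fingers": 0.008},{"slide": [-0.0045,0,0.0145],"dr": [0,0,0],"fingers": 0.008}])

```text
t: 36.87
eef_pos: [506.0, 58.0, 53.0]
tcp_rot: [-1.578, -0.004, -2.136]
ft_force: [-22.2, 3.4, 21.4]
opening: 0.147
```

Run:
```python
from h import *
s=env.state(); print(s['eef_pos'],s['ft_force'],s['opening'])
im=crop("side","s39",230,160,340,250,7)
```

```text
[506.02500336  57.96861724  52.98194284] [-22.23482335   3.37848498  21.43547956] 0.14691181746658463
```

View pics/s39.png

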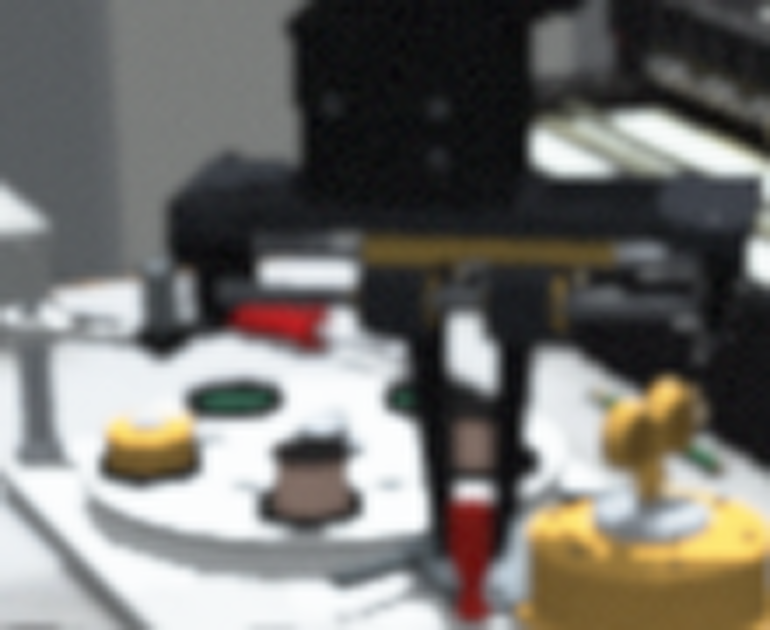

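Emit:
drive_tool(steps=[{"slide": [0,0,-0.002],"dr": [0,0,0],"fingers": 0.02},{"slide": [0,0,-0.002],"dr": [0,0,0],"fingers": 0.035},{"slide": [0,0,-0.002],"dr": [0,0,0],"fingers": 0.035},{"slide": [0,-0.02,-0.002],"dr": [0,0,0],"fingers": 0.035},{"slide": [0,-0.06,-0.002],"dr": [0,0,0],"fingers": 0.035}])

```text
t: 37.33
eef_pos: [506.1, 59.0, 110.7]
tcp_rot: [-1.576, -0.003, -2.136]
ft_force: [0.6, -0.8, 0.4]
opening: 0.364
```

Emit:
drive_tool(steps=[{"slide": [0,-0.04,0],"dr": [0,0,0],"fingers": 0.035},{"slide": [0,-0.08,0],"dr": [0,0,0],"fingers": 0.035},{"slide": [0.03,-0.08,0.02],"dr": [0,0,0],"fingers": 0.035},{"slide": [0.06,-0.08,0.04],"dr": [0,0,0],"fingers": 0.035},{"slide": [0.09,-0.08,0.06],"dr": [0,0,0],"fingers": 0.035}])

```text
t: 37.75
eef_pos: [510.3, -50.0, 194.1]
tcp_rot: [-1.568, 0.001, -2.134]
ft_force: [0.8, 0.1, -0.1]
opening: 0.364
```

Run:
```python
from h import *
im=crop("side","s40",230,160,340,250,7)
go(540,-230,190,-2.13)
```

```text
slide [0.1318, 0.0041, 0.1185] dr [-0.0031, -0.0069, 0.0006] q6 end~ 0.16
```

View pics/s40.png

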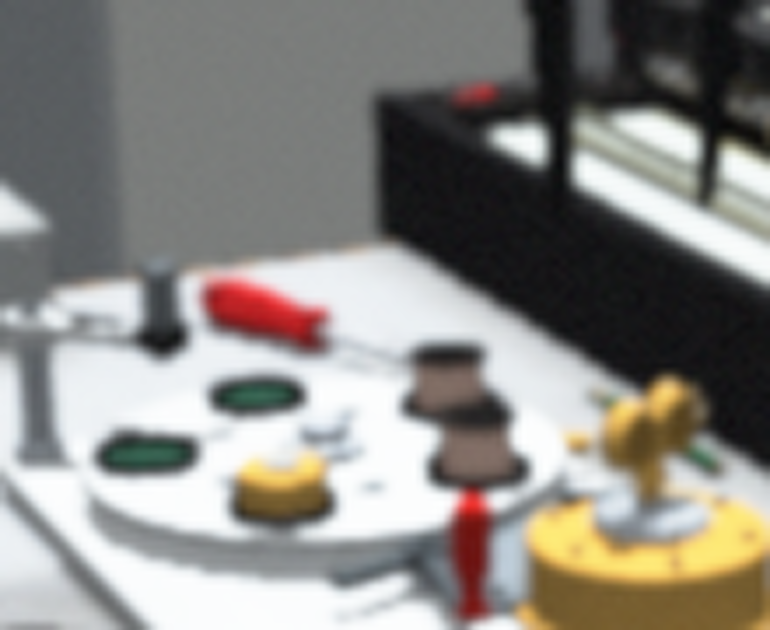

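The carousel is turning anticlockwise with both bobbins upright. I move aside and wait.

Emit:
drive_tool(steps=[{"slide": [0.027,0,0.024],"dr": [0,0,0],"fingers": 0.035},{"slide": [0.054,0,0.048],"dr": [0,0,0],"fingers": 0.035},{"slide": [0.08,0,0.072],"dr": [0,0,0],"fingers": 0.035},{"slide": [0.106,0,0.096],"dr": [0,0,0],"fingers": 0.035},{"slide": [0.13,0,0.118],"dr": [0,0,0],"fingers": 0.035}])

```text
t: 38.22
eef_pos: [540.2, -224.3, 193.1]
tcp_rot: [-1.57, -0.0, -2.136]
ft_force: [0.4, 1.0, 0.3]
opening: 0.366
```

Run:
```python
from h import *
t0=env.state()['t']
for i in range(200):
    im=optics.read_camera("side")
print(t0,env.state()['t'])
a=crop("side","s41",230,160,340,250,7)
for i in range(10): optics.read_camera("side")
b=optics.read_camera("side"); print(np.abs(a.astype(int)-b)[190:250,230:330].max())
crop("top","t41",140,195,310,310,4.7)
```

```text
38.2167 48.2167
9
```

View pics/s41.png

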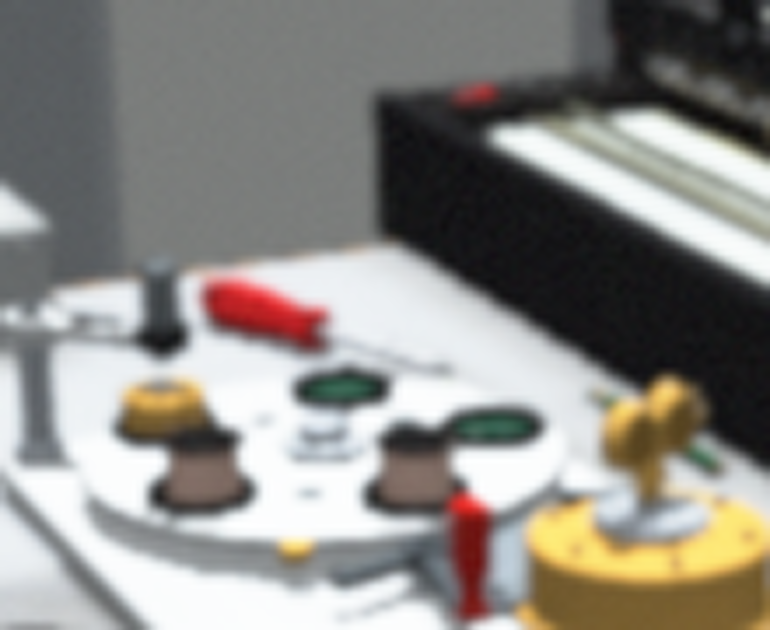

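View pics/t41.png

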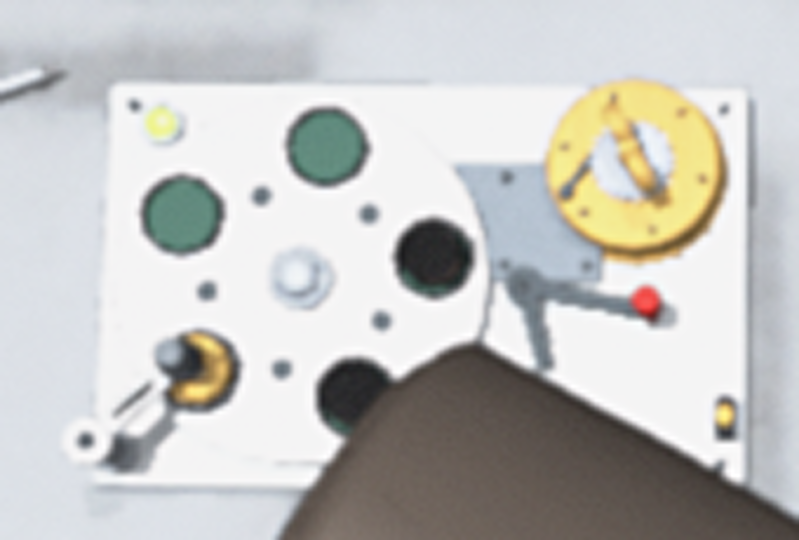

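```bash
python3 -c "
from cell import env
print(env.job_done())"
```

```text
the job is handed in; nothing more can be done
None
```

The job is done and handed in at about 49 s. Only two bobbins were on the table. I put each in its own cup, wound the key in two grasps until it stopped, swung the probe in to its stop, and swung the brake lever fully off to its stop.

**Winding:** the torque jumped from about 0.15 to 0.7 Nm at the stop. The bow angle afterwards fits about 5.7–5.8 rad.

**Probe and brake:** both met their stops with about 20 N of resistance. The swing worked out from the grip positions was about 1.36 rad for the probe, and the knob's travel matched the brake's 0.75 rad range.

**Last pictures:**
- The carousel had made its turn and was back within about 0.015 rad of its starting pose.
- Two frames 0.5 s apart showed no motion.
- Both bobbins were upright and centred in their cups; the arm partly hid one of them in the top view.
- The probe was over the reference standard, and the robot was touching nothing.

**Disagreements:** the key's axis, and less clearly the probe pivot, lay 1–3 mm from where the cameras put them, and I corrected for that by feel. The gripper opening read 28 mm on the 31 mm bobbins. My first two move calls were refused because they lacked some fields, and nothing moved.

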